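# Reload the tape dispenser with its spindle

### The arm

A 6-joint arm with a two-finger parallel gripper is mounted at the origin on a cart in front of the work surface, level with it; the furniture and walls round the work are solid. World frame = base frame: x ahead of the robot, y to its left, z up, the work surface at z = 0. Lengths are in m, angles in rad, forces in N, time in s.
With the tool pointing down it reaches from about 0.35 to 0.975 m from the base axis. Payload 4.9 kg.
Tool frame: the origin (TCP) lies at the very end of the fingers, on their centre line; the grasp point (between the pads) lies 19 mm behind it; x points along the fingers, y is the direction in which the jaws open and shut, and the axes are right-handed (so a half turn about x gives the same grasp; the last joint's range is limited). The gripper opens to 85 mm and grips with 20 to 120 N. Pads are 22 mm wide; open, the fingers measure 114 mm over their backs; the gripper's body (76 mm by 85 mm) begins 54 mm behind the grasp point. The pads swing forward as they close: fully open they stand 13 mm farther back than shut.
Start: joints at [1.207, 0.053, 1.613, -0, 1.476, -0.119], TCP at [0.151, 0.606, 0.231] pointing down, gripper open.
Joint ranges: [-3.01, 3.01], [-1.01, 2.22], [0.06, 2.58], [-1.02, 4.17], [0.09, 2.62], [-3.14, 3.14]. Speed limits (rad/s): [2.57, 2.57, 3.14, 3.14, 3.14, 3.14].

### API

Orientations are given as a rotation vector (axis times angle).
In Python, from station import ctrl, get_image, calibration, finish_job, search_frame, cut_out, mark_of gives the robot as it stands. The module is installed in compiled form; this text tells all that it offers.
- The arm moves only by the tool arm_command, never from a script. Its argument "plan" is a list that holds one entry, the list of rows, each a list of 7 numbers: the shift along the tool's x, y, z in m, then the turn, a rotation vector about the tool's x, y, z in degrees, then the finger opening in m, from 0 to 0.0854. A call has 1 to 20 rows; each row shifts and turns the pose as measured when the row begins, along the tool's axes as they then stand; what a row does not reach is not made up. A row lasts 1/12 s, in which the tool goes at most 41.7 mm and 7.16 degrees, less where a joint would pass 70% of its speed; a pose out of reach is approached as far as the arm can. A call with a gripper value outside its range is refused whole. The fingers move at their own pace and stop on an object; "squeeze" is the grip in N (left out, the last holds). Time passes only in rows, so rows that do not move let the fingers close. It gives the time, the measured TCP pose, the force and the opening at its end, in the units of the state.
- ctrl.get_obs(): the state, without advancing time (a new reading comes with each control period).
- get_image(name): name is "side" or "top" or "wrist"; returns the picture (400x640x3 uint8, red, green, blue); there is no depth.
- calibration(name): a dict with "fx", "fy", "cx", "cy" (pixels), "cam_to_world" (4x4, takes a point from camera to world coordinates); the wrist camera has in their place "hand_eye" (4x4, takes a point from camera to tool coordinates, whose origin is the TCP and whose axes are the tool frame's). Camera axes: x right, y down, z forward; pixel columns grow to the right and rows downward; lengths in m; the calibration is good to about 2 mm. A picture is of the moment at which its call begins: read the wrist's pose just before it. calibration takes no time and is no camera call.
- finish_job(): hands the job in, once; it reports no verdict.
Trained networks look in the newest picture that a camera, given by its name, has taken for a name from the list of things; names that differ only in an ending like _2 or _b are one class to them, and where a whole thing is asked for, a point or a joint stands for the part that bears it (a point fixed in the world has none). Each returns a list of dicts, best first, with "conf" (0 to 1); they miss things now and then, are a little off and sometimes report something else, mostly with a low value. They report only what shows in the picture. A call takes as long as a camera call. They do not tell look-alikes from the thing itself.
- search_frame(camera, thing): "at" ([x, y, z] in m, in the coordinates of the camera as it stood for that picture, good to about 4 mm: the middle of the surface that is visible of it).
- cut_out(camera, thing): "mask" (400x640 bool, what is visible of it).
- mark_of(camera, thing): "at" ([x, y, z] in m, in the coordinates of the camera as it stood for that picture, good to about 4 mm: a listed point, or the origin of a listed thing).
The state is a dict: "t": time; "q": joint angles; "dq": joint speeds; "effort": joint torques, N m; "tool_pos": TCP position; "tool_rot": TCP orientation; "contact_force": force on the tool from outside, world axes, zero at the start; "wrist_torque": the same for the moment, N m; "opening": finger opening in m.
Only numpy, scipy, OpenCV 4.12 (cv2) and the standard library are available. Lean on these libraries where they do the work, as an engineer would, in place of code of your own. Each camera call takes 0.05 s, during which the arm holds its last target. There are 200 camera calls.

### The job

Take the loose spindle out of the dispenser stand by its handle, push its rod gently through the off-centre bore of the tape roll lying in the cradle, feeling for the hole if need be, and lift the roll out on the rod without touching the roll with the fingers. Carry it to the stand and lay the spindle back in both notches with the roll hanging between the two uprights, then let go. Do not press hard on the roll or on the stand, and leave the weight, the timer and the petri dish where they are.

Things in the scene. Friction and masses are not known exactly. Their poses are not given: they have to be found in the camera images.
- spindle_handle (a point): Centre of the spindle's black handle, a flat-sided block 56 mm long (x) x 14 wide (y) x 16 high (z), pinched from above across its 14 mm. From its front end (x = +28 mm) a smooth steel rod, 10 mm in diameter, runs along +x to x = +124 mm. Starts lying level in the stand's two notches, handle outside towards the robot; loose, about 75 g, balance point about 60 mm ahead of this point.
- spindle_mid (a point): Point on the spindle's rod axis, 73 mm ahead of the handle's centre (same axes); midway between the uprights when the spindle is in the stand.
- spindle_tip (a point): End of the spindle's nose, on the rod's axis, 124 mm ahead of the handle's centre (same axes). The nose tapers over its last 6 mm from 10 to 5 mm diameter.
- roll_center (a point): Centre of the OUTLINE of the pale tape roll: 64 mm diameter, 44 mm wide, about 130 g, loose in the cradle, axis x level, near face towards the robot (-x), centre 45 mm above the worktop. Its bore is off centre: a straight hole 14 mm in diameter, parallel to x, its axis always 7.5 mm from this centre, in any direction (up, down, left, right or between) that this pose does not tell: see it or feel for it.
- roll: The same tape roll, with its grey plastic hub (44 mm diameter, 45 mm long, 0.5 mm proud of both faces) that holds the bore at the hub's own centre. Origin and axes as roll_center. The hub's face is rigid: a rod that meets it beside the bore is stopped. The hub creeps round inside the roll if pushed hard sideways.
- cradle_rest (a point): Point in the fixed aluminium cradle (60 x 84 mm) where the roll's centre lies, 45 mm above the worktop; x is the way the rod is pushed in. Two sloping rails carry the roll; a front lip (20 mm high, 28 mm before this point) and a back stop (two plates 62 mm high, 23 mm behind it, with a 34 mm gap open at the top where the rod comes out) keep it from sliding. It lifts out straight up.
- seat (a point): Centre of the dispenser stand, on the line of the seated spindle's axis, 70 mm above the worktop; x is along the spindle towards its nose.
- stand: The grey dispenser stand, fixed to the worktop; origin under the seat, on the worktop, same axes. Base 92 mm (x) x 70 mm (y) x 10 mm; two uprights 8 mm thick, centred at x = -35 and +35 mm (62 mm clear between them), each with a 90 degree V notch open upward, 40 mm wide at its top, 83 mm above the worktop.
- spindle: The spindle; origin and axes as spindle_handle.
- weight_0: Small brass check weight, 24 mm wide, 22 mm high, a bystander; origin at the centre of its underside.
- lab_timer: White bench timer, 66 x 66 x 20 mm, a bystander; origin at the centre of its underside.
- petri_a: Plastic petri dish, 60 mm diameter, 14 mm high, a bystander; origin at the centre of its underside.
Mind the look-alikes: they are no part of the job. There is more than one size of the spindle; the job needs the largest.

How it is judged:
On the way, in this order (a step that is already met when the one before it is completed fails the run):
1. the spindle's rod is through the roll's bore, its nose out at the far face, with the roll still in the cradle (x of spindle_tip in the frame of roll_center between 0.026 and 0.08 m and y of spindle_tip in the frame of roll_center between -0.014 and 0.014 m and z of spindle_tip in the frame of roll_center between -0.014 and 0.014 m and angle between the x axis of spindle_tip and the x axis of roll_center, either way round below 0.15 rad and distance between roll_center and cradle_rest below 0.015 m), for 0.1 s.
2. the roll is lifted clear of the cradle on the rod (height (world z) of roll_center above 0.075 m and x of spindle_tip in the frame of roll_center between 0.024 and 0.08 m and y of spindle_tip in the frame of roll_center between -0.018 and 0.018 m and z of spindle_tip in the frame of roll_center between -0.018 and 0.018 m), for 0.2 s.
At the end, for the whole second after the job is handed in: Spindle in both notches (mid point 13 mm short to 10 mm past along, 4 mm across and in height of the seat; axis within 0.06 rad), roll hanging on its rod between the uprights (centre within 13 mm along and 14 mm across, 14 mm below to 10 mm above the seat), both at rest (x of spindle_mid in the frame of seat between -0.013 and 0.01 m and y of spindle_mid in the frame of seat between -0.004 and 0.004 m and z of spindle_mid in the frame of seat between -0.004 and 0.004 m and angle between the x axis of spindle_mid and the x axis of seat, either way round below 0.06 rad and x of roll_center in the frame of seat between -0.013 and 0.013 m and y of roll_center in the frame of seat between -0.014 and 0.014 m and z of roll_center in the frame of seat between -0.014 and 0.01 m and linear speed of each of roll, spindle below 0.02 m/s); the robot touches nothing.
It fails at once if the spindle presses on the roll with more than 20 N (contact force between spindle and roll above 20 N).
It fails at once if the spindle presses on the stand with more than 25 N (contact force between spindle and stand above 25 N).
It fails at once if the fingers touch the roll (contact force between the fingers and roll above 1 N).
It fails at once if the weight, the timer or the petri dish is shifted by more than 15 mm (distance of any of weight_0, lab_timer, petri_a from where it was at the start of the episode above 0.015 m).
It also fails if it takes over 72 s, if anything falls off the work surface, if the arm or the gripper's body presses on something with over 40 N, if the wrist force passes 120 N, or if a joint passes its speed limit or range.

## Working session

There is one attempt and no reset: what is moved stays moved. The work goes in short steps, Python scripts to look and compute and a tool call to move; the robot and the scene stay as the last step left them, time stands still between calls to the robot, and variables do not carry over. Pictures are saved under pics/ and viewed, about 8 in all and at most 12, crops included, and the job is handed in when it is done.

Besides the shell and the picture viewer there is one more tool, called after "Call:" as name(argument=value, ...), one argument or row to a line, values as JSON. arm_command: Moves the arm, as the interface text tells. Its arguments: {"type":"object","properties":{"plan":{"type":"array","items":{"type":"array","items":{"type":"array","items":{"type":"number"}}}},"squeeze":{"type":"number"}},"required":["plan"]}

```bash
mkdir -p pics; cat > h.py <<'E'
import numpy as np, cv2
from scipy.spatial.transform import Rotation as R
from station import *
def T():
    o=ctrl.get_obs(); M=np.eye(4); M[:3,:3]=R.from_rotvec(o['tool_rot']).as_matrix(); M[:3,3]=o['tool_pos']; return M
def c2w(n):
    c=calibration(n); return c['cam_to_world'] if 'cam_to_world' in c else T()@np.array(c['hand_eye'])
def snap(n,f=None):
    W=np.array(c2w(n)); im=get_image(n)
    if f: cv2.imwrite('pics/'+f,im[:,:,::-1])
    return W,im
def w(W,p): return (W@np.r_[p,1])[:3]
def find(n,things,W,fn=mark_of):
    for t in things:
        for d in fn(n,t)[:3]: print(n,t,round(d['conf'],2),np.round(w(W,d['at']),4))
def proj(n,P,W=None):
    c=calibration(n); W=np.array(c2w(n)) if W is None else W
    p=np.linalg.inv(W)@np.r_[P,1]; return c['fx']*p[0]/p[2]+c['cx'],c['fy']*p[1]/p[2]+c['cy']
def ray(n,uv,W):
    c=calibration(n); d=np.array([(uv[0]-c['cx'])/c['fx'],(uv[1]-c['cy'])/c['fy'],1]); return W[:3,3],W[:3,:3]@d
def onplane(n,uv,W,z):
    o,d=ray(n,uv,W); return o+d*(z-o[2])/d[2]
E
python3 - <<'E'
from h import *
print(ctrl.get_obs())
for n in ['side','top']:
    W,im=snap(n,n+'0.png'); print(n,np.round(W,3).tolist(),calibration(n)['fx'])
    find(n,['spindle_handle','spindle_tip','roll_center','cradle_rest','seat','stand','weight_0','lab_timer','petri_a'],W)
a=cv2.imread('pics/side0.png');b=cv2.imread('pics/top0.png')
cv2.imwrite('pics/both0.png',cv2.resize(np.vstack([a,b]),(480,600),interpolation=cv2.INTER_AREA))
print(calibration('wrist'))
E
```

```text
{'t': 0.0, 'q': array([ 1.20701706e+00,  5.33753203e-02,  1.61429178e+00,  3.12242693e-05,
        1.47599089e+00, -1.19032337e-01]), 'dq': array([ 3.44229482e-04,  3.94456032e-04, -9.77830442e-04,  2.48628959e-06,
        3.17474553e-04, -1.64271633e-03]), 'effort': array([-1.75155146e-03, -3.93661094e+01, -3.70183611e+01, -1.90007281e-04,
        6.93278213e-03,  2.87763434e-06]), 'tool_pos': array([0.15123327, 0.60578919, 0.2300529 ]), 'tool_rot': array([ 0.19058066,  1.56276675, -0.19372578]), 'contact_force': array([ 0.20923981, -0.62561651, -0.44340006]), 'wrist_torque': array([-0.009175  , -0.00671422, -0.00172238]), 'opening': 0.08516621697767589}
side [[0.957, -0.144, 0.254, 0.346], [-0.291, -0.528, 0.798, -0.739], [0.019, -0.837, -0.546, 0.559], [0.0, 0.0, 0.0, 1.0]] 468.6507229405356
side spindle_handle 0.97 [ 0.5505 -0.1327  0.0741]
side spindle_handle 0.83 [ 0.4263 -0.2095  0.0068]
side spindle_handle 0.69 [ 0.568  -0.2783  0.0088]
side spindle_tip 0.88 [ 0.4781 -0.1359  0.0049]
side spindle_tip 0.72 [ 0.6545 -0.3042  0.0052]
side spindle_tip 0.56 [ 0.6734 -0.1488  0.067
[... 840 characters left out ...]
276 -0.1465  0.073 ]
top stand 0.88 [ 0.6244 -0.1436 -0.001 ]
top weight_0 0.66 [ 0.6038 -0.0038 -0.0016]
top lab_timer 0.87 [ 0.7601  0.0021 -0.0036]
top petri_a 0.95 [ 4.236e-01 -3.000e-04  1.200e-03]
top petri_a 0.63 [ 0.6249 -0.1487  0.0691]
{'fx': 290.1974913459312, 'fy': 290.1974913459312, 'cx': 320.4714728728351, 'cy': 200.5237074873014, 'hand_eye': array([[ 5.37482278e-04, -3.17768648e-01,  9.48168127e-01,
        -1.41918932e-01],
       [ 9.99999489e-01,  9.82693689e-04, -2.37524076e-04,
         1.77831032e-04],
       [-8.56281130e-04,  9.48167770e-01,  3.17769013e-01,
        -8.09530455e-02],
       [ 0.00000000e+00,  0.00000000e+00,  0.00000000e+00,
         1.00000000e+00]])}
```

View pics/top0.png

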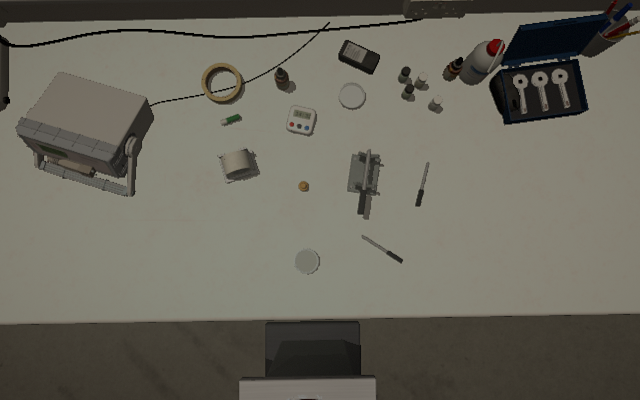

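View pics/side0.png

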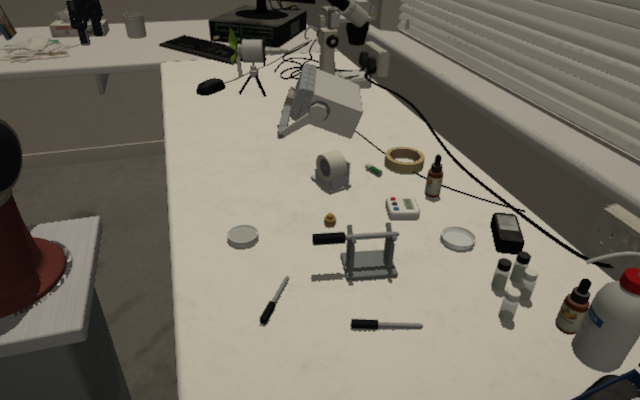

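The top view shows the spindle in the stand near (0.63,-0.14), with its handle at px (364,205). The two smaller look-alikes lie on the table at px (380,248) and (422,185). The roll in its cradle is at px (238,165). I'll take a close wrist look at the roll's near face next.

```bash
cat >> h.py <<'E'
def pose(yaw,pitch=0):  # deg; pitch>0 tilts fingers forward
    return (R.from_euler('z',yaw,degrees=True)*R.from_euler('y',90-pitch,degrees=True)).as_matrix()
def plan(p=None,Rt=None,vmm=40,wdeg=7):
    M=T(); Rt=M[:3,:3] if Rt is None else Rt
    if p is not None:
        d=M[:3,:3].T@(np.array(p)-M[:3,3]); n=max(1,int(np.ceil(np.linalg.norm(d)*1000/vmm)))
        print('shift total mm',np.round(d*1000,1),'rows',n,'each m',np.round(d/n,4))
    r=R.from_matrix(M[:3,:3].T@Rt).as_rotvec(degrees=True); n=max(1,int(np.ceil(np.linalg.norm(r)/wdeg)))
    print('turn total',np.round(r,2),'rows',n,'each',np.round(r/n,2))
def st():
    M=T(); o=ctrl.get_obs(); z=M[:3,2]; x=M[:3,0]
    print('t',round(o['t'],2),'tcp',np.round(M[:3,3],4),'yaw',round(np.degrees(np.arctan2(z[1],z[0])),2),'pitch',round(np.degrees(np.arcsin(z[2])),2),'F',np.round(o['contact_force'],2),'op',round(o['opening'],4))
E
python3 - <<'E'
from h import *
st(); plan([0.53,0.14,0.17],pose(6,30))
E
```

```text
t 1.0 tcp [0.1515 0.6064 0.2313] yaw -14.03 pitch -0.0 F [-0.23 -0.1   0.17] op 0.0855
shift total mm [  61.3 -360.7  480.3] rows 16 each m [ 0.0038 -0.0225  0.03  ]
turn total [-19.57 -29.69   5.24] rows 6 each [-3.26 -4.95  0.87]
```

Call:
arm_command(
  plan=[
    [[0.004,-0.0225,0.03,0,0,0,0.06],[0.004,-0.0225,0.03,0,0,0,0.06],[0.004,-0.0225,0.03,0,0,0,0.06],[0.004,-0.0225,0.03,0,0,0,0.06],[0.004,-0.0225,0.03,0,0,0,0.06],[0.004,-0.0225,0.03,0,0,0,0.06],[0.004,-0.0225,0.03,0,0,0,0.06],[0.004,-0.0225,0.03,0,0,0,0.06],[0.004,-0.0225,0.03,0,0,0,0.06],[0.004,-0.0225,0.03,0,0,0,0.06],[0.004,-0.0225,0.03,0,0,0,0.06],[0.004,-0.0225,0.03,0,0,0,0.06],[0.004,-0.0225,0.03,0,0,0,0.06],[0.004,-0.0225,0.03,0,0,0,0.06],[0.004,-0.0225,0.03,0,0,0,0.06],[0.004,-0.0225,0.03,0,0,0,0.06]],
  ],
)

```text
t: 2.33
tool_pos: [0.5447, 0.128, 0.1674]
tool_rot: [0.189, 1.555, -0.173]
contact_force: [-0.4, 0.7, -0.4]
opening: 0.0599
```

Call:
arm_command(
  plan=[
    [[0,0,0,-3.2,-4.9,0.9,0.06],[0,0,0,-3.2,-4.9,0.9,0.06],[0,0,0,-3.2,-4.9,0.9,0.06],[0,0,0,-3.2,-4.9,0.9,0.06],[0,0,0,-3.2,-4.9,0.9,0.06],[0,0,0,-3.2,-4.9,0.9,0.06],[0,0,0,0,0,0,0.06],[0,0,0,0,0,0,0.06],[0,0,0,0,0,0,0.06]],
  ],
)

```text
t: 3.08
tool_pos: [0.5499, 0.1182, 0.161]
tool_rot: [-0.052, 1.03, 0.105]
contact_force: [0.0, -0.0, 0.7]
opening: 0.0602
```

```bash
python3 - <<'E'
from h import *
st(); W,im=snap('wrist','w1.png'); find('wrist',['roll_center','cradle_rest','roll'],W)
find('wrist',['roll'],W,search_frame)
cv2.imwrite('pics/w1b.png',cv2.resize(im[60:340,160:520,::-1],None,fx=2,fy=2,interpolation=cv2.INTER_CUBIC))
E
```

```text
t 3.08 tcp [0.5499 0.1182 0.161 ] yaw 6.21 pitch 30.91 F [ 0.01 -0.03  0.75] op 0.0602
wrist roll_center 0.81 [0.6553 0.1544 0.0428]
wrist roll 0.59 [0.6567 0.1599 0.0423]
wrist roll 0.55 [0.6552 0.156  0.0416]
wrist roll 0.76 [0.6379 0.1539 0.0579]
wrist roll 0.66 [ 0.6371 -0.142   0.0681]
```

View pics/w1b.png

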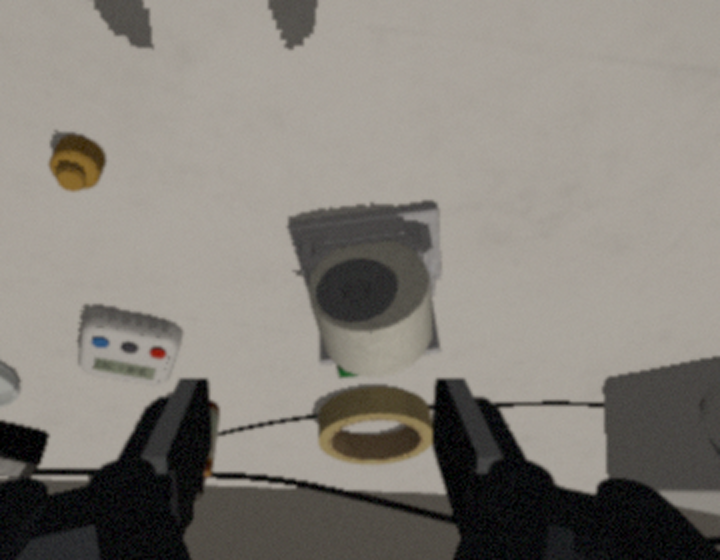

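The wrist view is upside down, with image top towards the robot. The hub at crop (357,291) sits about 6–7 mm towards −y from the roll's outline. The cradle yaw looks like about 13°. I'll take a closer, more frontal look.

```bash
python3 - <<'E'
from h import *
plan([0.592,0.142,0.12],pose(13,50))
E
```

```text
shift total mm [58.4 18.6 15.7] rows 2 each m [0.0292 0.0093 0.0079]
turn total [ -5.19 -18.92   4.  ] rows 3 each [-1.73 -6.31  1.33]
```

Call:
arm_command(
  plan=[
    [[0,0,0,-1.7,-6.3,1.3,0.06],[0,0,0,-1.7,-6.3,1.3,0.06],[0,0,0,-1.7,-6.3,1.3,0.06],[0,0,0,0,0,0,0.06],[0,0,0,0,0,0,0.06],[0.019,0.005,-0.002,0,0,0,0.06],[0.019,0.005,-0.002,0,0,0,0.06],[0.019,0.005,-0.002,0,0,0,0.06],[0,0,0,0,0,0,0.06],[0,0,0,0,0,0,0.06],[0,0,0,0,0,0,0.06]],
  ],
)

```text
t: 4.25
tool_pos: [0.598, 0.1458, 0.131]
tool_rot: [-0.075, 0.703, 0.214]
contact_force: [0.3, -0.1, 0.5]
opening: 0.0602
```

```bash
python3 - <<'E'
from h import *
st(); W,im=snap('wrist','w2.png'); np.save('W2.npy',W); find('wrist',['roll_center','cradle_rest','roll'],W)
cv2.imwrite('pics/w2b.png',cv2.resize(im[40:240,200:460,::-1],None,fx=3,fy=3,interpolation=cv2.INTER_CUBIC))
E
```

```text
t 4.25 tcp [0.598  0.1458 0.131 ] yaw 12.49 pitch 49.55 F [ 0.31 -0.14  0.52] op 0.0602
wrist roll_center 0.65 [0.6552 0.155  0.0453]
wrist roll 0.94 [0.6527 0.1591 0.0442]
```

View pics/w2b.png

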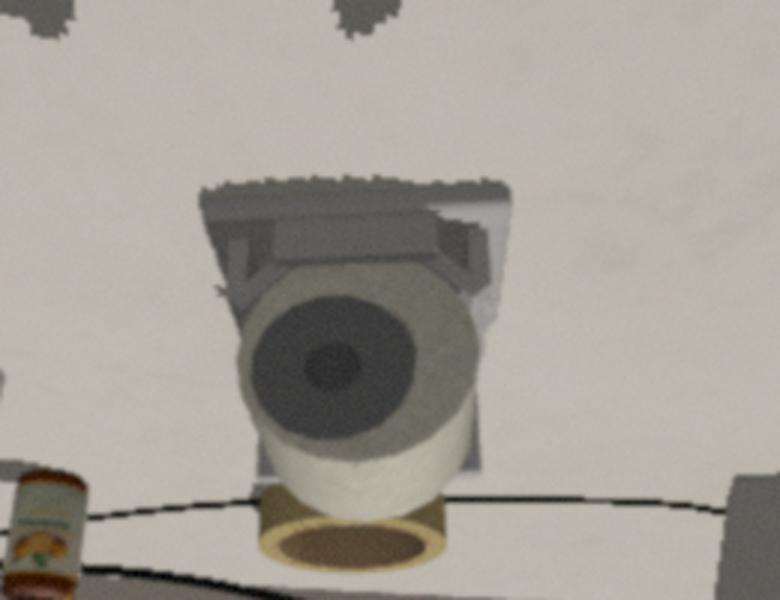

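The roll's near face is clear. Bore centre is at crop (332,366), the hub spans 250–416 × 296–439, and the face spans 238–480 with its top edge at row 463. That puts the bore about 7.1 mm to −y and about 2.5 mm up from the outline centre. I'll fit this properly.

```bash
python3 - <<'E'
from h import *
from scipy.optimize import least_squares
W=np.load('W2.npy'); a=np.linspace(0,2*np.pi,180)
def model(v):
    x,y,yaw,phi=v; ax=np.array([np.cos(yaw),np.sin(yaw),0]); l=np.array([-np.sin(yaw),np.cos(yaw),0]); u=np.array([0,0,1.])
    c=np.array([x,y,.045]); b=c+.0075*(np.cos(phi)*l+np.sin(phi)*u)
    def ext(c0,r): 
        P=np.array([proj('wrist',c0+r*(np.cos(t)*l+np.sin(t)*u),W) for t in a]); return P
    H=ext(b-.0225*ax,.022);F=ext(c-.022*ax,.032); B=proj('wrist',b-.0225*ax,W)
    return np.r_[B,H[:,0].min(),H[:,0].max(),H[:,1].min(),H[:,1].max(),F[:,0].min(),F[:,0].max(),F[:,1].max()],b
f=lambda u:u/3-1/3
m=np.array([200+f(332),40+f(366),200+f(250),200+f(416),40+f(296),40+f(439),200+f(238),200+f(480),40+f(463)])
for yaw in (10,13,16):
    s=least_squares(lambda v:model([v[0],v[1],np.radians(yaw),v[2]])[0]-m,[.654,.156,2.8])
    print(yaw,np.round(s.x[:2],4),np.degrees(s.x[2]).round(1),'bore',model([s.x[0],s.x[1],np.radians(yaw),s.x[2]])[1].round(4),'res',s.fun.round(2))
# cradle yaw from lip top edge and base front edge (crop px)
for z,p,q in ((.020,(278,213),(433,209)),(.005,(205,220),(500,198)),(0.0,(205,190),(508,185))):
    A=onplane('wrist',(200+f(p[0]),40+f(p[1])),W,z);B=onplane('wrist',(200+f(q[0]),40+f(q[1])),W,z); d=B-A
    print(z,A.round(4),B.round(4),'len',np.linalg.norm(d).round(4),'yaw',np.degrees(np.arctan2(-d[0],d[1])).round(1))
st(); plan([.545,.03,.2],pose(-9,10))
E
```

```text
Traceback (most recent call last):
  File "h.py", line 17, in proj
    c=calibration(n); W=np.array(c2w(n)) if W is None else W
ValueError: time passes only in moves, steps and waits
```

```bash
sed -i 's/^def T():/import functools, station\ncalibration=functools.lru_cache(station.calibration)\ndef T():/' h.py
cat > fit.py <<'E'
from h import *
from scipy.optimize import least_squares
a=np.linspace(0,2*np.pi,180)
def model(v,W):
    x,y,yaw,phi=v; ax=np.array([np.cos(yaw),np.sin(yaw),0]); l=np.array([-np.sin(yaw),np.cos(yaw),0]); u=np.array([0,0,1.])
    c=np.array([x,y,.045]); b=c+.0075*(np.cos(phi)*l+np.sin(phi)*u)
    ext=lambda c0,r: np.array([proj('wrist',c0+r*(np.cos(t)*l+np.sin(t)*u),W) for t in a])
    H=ext(b-.0225*ax,.022);F=ext(c-.022*ax,.032); B=proj('wrist',b-.0225*ax,W)
    return np.r_[B,H[:,0].min(),H[:,0].max(),H[:,1].min(),H[:,1].max(),F[:,0].min(),F[:,0].max(),F[:,1].max()],b
E
python3 - <<'E'
from fit import *
W=np.load('W2.npy'); f=lambda u:u/3-1/3
m=np.array([200+f(332),40+f(366),200+f(250),200+f(416),40+f(296),40+f(439),200+f(238),200+f(480),40+f(463)])
for yaw in (10,13,16):
    s=least_squares(lambda v:model([v[0],v[1],np.radians(yaw),v[2]],W)[0]-m,[.654,.156,2.8])
    print(yaw,np.round(s.x[:2],4),np.degrees(s.x[2]).round(1),'bore',model([s.x[0],s.x[1],np.radians(yaw),s.x[2]],W)[1].round(4),'res',s.fun.round(2))
for z,p,q in ((.020,(278,213),(433,209)),(.005,(205,220),(500,198)),(0.0,(205,190),(508,185))):
    A=onplane('wrist',(200+f(p[0]),40+f(p[1])),W,z);B=onplane('wrist',(200+f(q[0]),40+f(q[1])),W,z); d=B-A
    print(z,A.round(4),B.round(4),'len',np.linalg.norm(d).round(4),'yaw',np.degrees(np.arctan2(-d[0],d[1])).round(1))
st(); plan([.545,.03,.2],pose(-9,10))
E
```

```text
10 [0.656  0.1571] 153.0 bore [0.6571 0.1505 0.0484] res [ 0.46 -0.43 -0.81  0.79 -1.17  1.13 -0.88  0.46  1.69]
13 [0.6555 0.1581] 153.1 bore [0.657  0.1515 0.0484] res [ 0.27 -0.38 -0.84  0.71 -1.1   1.17 -0.82  0.68  1.55]
16 [0.6549 0.159 ] 152.7 bore [0.6567 0.1526 0.0484] res [ 0.11 -0.34 -0.78  0.59 -1.08  1.22 -0.7   0.78  1.37]
0.02 [0.6141 0.1285 0.02  ] [0.6045 0.165  0.02  ] len 0.0378 yaw 14.8
0.005 [0.6397 0.1114 0.005 ] [0.6138 0.1869 0.005 ] len 0.0798 yaw 18.9
0.0 [0.6336 0.1108 0.    ] [0.6141 0.1896 0.    ] len 0.0812 yaw 13.9
t 4.45 tcp [0.5976 0.1453 0.1315] yaw 12.48 pitch 49.67 F [ 0.32 -0.24 -0.01] op 0.0598
shift total mm [-103.  -100.8    2.8] rows 4 each m [-0.0257 -0.0252  0.0007]
turn total [ 19.09  39.16 -11.14] rows 7 each [ 2.73  5.59 -1.59]
```

Call:
arm_command(
  plan=[
    [[-0.025,-0.01,0.02,0,0,0,0.06],[-0.025,-0.02,0.02,0,0,0,0.06],[-0.025,-0.025,0,0,0,0,0.06],[-0.025,-0.03,-0.02,0,0,0,0.06],[-0.01,-0.03,-0.02,0,0,0,0.06],[0,0,0,2.7,5.6,-1.6,0.06],[0,0,0,2.7,5.6,-1.6,0.06],[0,0,0,2.7,5.6,-1.6,0.06],[0,0,0,2.7,5.6,-1.6,0.06],[0,0,0,2.7,5.6,-1.6,0.06],[0,0,0,2.7,5.6,-1.6,0.06],[0,0,0,2.7,5.6,-1.6,0.06],[0,0,0,0,0,0,0.06],[0,0,0,0,0,0,0.06]],
  ],
)

```text
t: 5.62
tool_pos: [0.5325, -0.0064, 0.2087]
tool_rot: [0.115, 1.399, -0.177]
contact_force: [-0.4, -0.1, -0.2]
opening: 0.0602
```

```bash
python3 - <<'E'
from h import *
st(); plan([.535,-.13,.175],pose(-9,0))
E
```

```text
t 5.62 tcp [ 0.5325 -0.0064  0.2087] yaw -10.8 pitch 9.69 F [-0.35 -0.15 -0.16] op 0.0602
shift total mm [  40.6 -120.    19.5] rows 4 each m [ 0.0101 -0.03    0.0049]
turn total [-1.92  9.67  1.58] rows 2 each [-0.96  4.83  0.79]
```

Call:
arm_command(
  plan=[
    [[0.01,-0.03,0.005,0,0,0,0.06],[0.01,-0.03,0.005,0,0,0,0.06],[0.01,-0.03,0.005,0,0,0,0.06],[0.01,-0.03,0.005,0,0,0,0.06],[0,0,0,-1,4.8,0.8,0.06],[0,0,0,-1,4.8,0.8,0.06],[0,0,0,0,0,0,0.06],[0,0,0,0,0,0,0.06]],
  ],
)

```text
t: 6.28
tool_pos: [0.5285, -0.1346, 0.1753]
tool_rot: [0.117, 1.553, -0.115]
contact_force: [0.2, 0.2, 0.3]
opening: 0.0604
```

```bash
python3 - <<'E'
from h import *
st(); W,im=snap('wrist','w3.png'); np.save('W3.npy',W); find('wrist',['spindle_handle','spindle_tip','spindle_mid','stand','seat'],W)
cv2.imwrite('pics/w3b.png',cv2.resize(im[60:330,180:460,::-1],None,fx=2.2,fy=2.2,interpolation=cv2.INTER_CUBIC))
E
```

```text
t 6.28 tcp [ 0.5285 -0.1346  0.1753] yaw -8.48 pitch 0.82 F [0.23 0.19 0.31] op 0.0604
wrist spindle_handle 0.85 [ 0.5577 -0.1272  0.0668]
wrist spindle_handle 0.82 [ 0.5713 -0.2763  0.0072]
wrist spindle_handle 0.68 [ 0.4312 -0.2123  0.0049]
wrist spindle_tip 0.96 [ 4.816e-01 -1.331e-01  2.000e-04]
wrist spindle_tip 0.63 [ 0.6575 -0.2999  0.0014]
wrist spindle_tip 0.62 [ 0.684  -0.1516  0.0672]
wrist spindle_mid 0.86 [ 0.463  -0.1709  0.0023]
wrist spindle_mid 0.7 [ 0.622  -0.2938  0.0029]
wrist stand 0.66 [ 0.631  -0.1426  0.0007]
wrist seat 0.72 [ 0.6263 -0.1419  0.0644]
```

View pics/w3b.png

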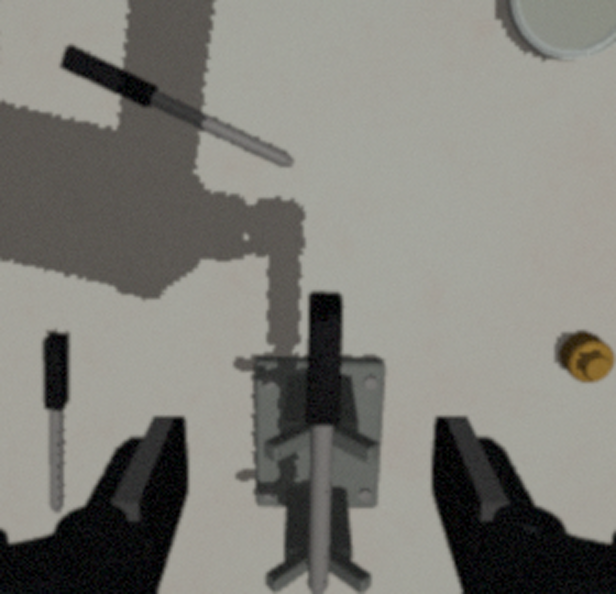

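The handle's top runs from crop (326,294) to (321,423), and the rod continues to (318,590). It is seated in both V notches and nearly aligned with the tool. The look-alikes lie to the side.

```bash
python3 - <<'E'
from h import *
W=np.load('W3.npy'); g=lambda u,v:(180+(u+.5)/2.2-.5,60+(v+.5)/2.2-.5)
A=onplane('wrist',g(326,298),W,.078);B=onplane('wrist',g(321.5,421),W,.078);C=onplane('wrist',g(321,432),W,.075);D=onplane('wrist',g(318,585),W,.075)
for p in (A,B,C,D): print(p.round(4))
for p,q in ((A,B),(C,D),(A,D)): d=q-p; print('len',np.linalg.norm(d).round(4),'yaw',np.degrees(np.arctan2(d[1],d[0])).round(2))
h=(A+B)/2;print('handle c',h.round(4))
im=cv2.imread('pics/w3.png',0)
for v in (205,220,235,245,290,300,310): print(v,im[v,315:340].tolist())
M=T(); print('handle in tool',(M[:3,:3].T@(np.r_[h[:2],.07]-M[:3,3])).round(4))
E
```

```text
[ 0.5252 -0.1274  0.078 ]
[ 0.5789 -0.1368  0.078 ]
[ 0.5858 -0.1379  0.075 ]
[ 0.6668 -0.1509  0.075 ]
len 0.0545 yaw -9.93
len 0.082 yaw -9.08
len 0.1435 yaw -9.42
handle c [ 0.5521 -0.1321  0.078 ]
205 [94, 122, 155, 160, 147, 85, 24, 6, 13, 14, 10, 1, 0, 4, 21, 21, 26, 27, 19, 29, 94, 148, 161, 163, 162]
220 [127, 153, 159, 150, 118, 60, 18, 13, 25, 22, 20, 22, 24, 19, 20, 23, 13, 27, 32, 64, 114, 145, 151, 152, 155]
235 [39, 31, 38, 30, 31, 15, 23, 26, 22, 25, 20, 22, 25, 20, 22, 22, 19, 20, 23, 19, 36, 39, 36, 42, 52]
245 [37, 35, 37, 31, 19, 17, 25, 20, 22, 20, 17, 18, 16, 15, 17, 9, 18, 13, 19, 22, 33, 39, 39, 43, 33]
290 [34, 34, 37, 37, 36, 41, 67, 87, 101, 105, 108, 113, 111, 106, 91, 62, 44, 36, 37, 37, 38, 39, 54, 86, 108]
300 [37, 34, 32, 36, 38, 52, 72, 93, 100, 107, 111, 113, 109, 101, 84, 56, 41, 35, 34, 38, 35, 34, 39, 74, 119]
310 [40, 36, 33, 38, 41, 55, 74, 91, 105, 108, 113, 111, 109, 97, 71, 44, 37, 39, 44, 43, 45, 49, 49, 54, 79]
handle in tool [0.106  0.0048 0.0214]
```

```bash
python3 - <<'E'
from h import *
plan([.552,-.132,.110],pose(-9.4,0))
E
```

```text
shift total mm [66.   5.  21.8] rows 2 each m [0.033  0.0025 0.0109]
turn total [ 1.    0.77 -0.1 ] rows 1 each [ 1.    0.77 -0.1 ]
```

Call:
arm_command(
  plan=[
    [[0,0,0,1.0,0.8,-0.1,0.05],[0.022,0.002,0.008,0,0,0,0.05],[0.022,0.002,0.007,0,0,0,0.05],[0.022,0.001,0.007,0,0,0,0.05],[0,0,0,0,0,0,0.05],[0,0,0,0,0,0,0.05]],
  ],
)

```text
t: 7.08
tool_pos: [0.5541, -0.1312, 0.1116]
tool_rot: [0.128, 1.561, -0.132]
contact_force: [0.2, 0.5, 0.6]
opening: 0.0499
```

```bash
python3 - <<'E'
from h import *
st(); plan([.552,-.132,.0515],pose(-9.4,0))
W,im=snap('wrist','w4.png'); find('wrist',['spindle_handle'],W)
E
```

```text
t 7.08 tcp [ 0.5541 -0.1312  0.1116] yaw -9.51 pitch 0.34 F [0.15 0.46 0.64] op 0.0499
shift total mm [60.1 -1.  -2.3] rows 2 each m [ 0.0301 -0.0005 -0.0011]
turn total [-0.11  0.34  0.13] rows 1 each [-0.11  0.34  0.13]
wrist spindle_handle 0.94 [ 0.5579 -0.131   0.0671]
wrist spindle_handle 0.93 [ 0.5727 -0.2746  0.0051]
wrist spindle_handle 0.69 [ 0.4296 -0.2139  0.0069]
```

Call:
arm_command(
  plan=[
    [[0.015,0,0,-0.1,0.3,0.1,0.05],[0.015,0,0,0,0,0,0.05],[0.015,-0.001,-0.001,0,0,0,0.05],[0.015,0,-0.001,0,0,0,0.05],[0,0,0,0,0,0,0.05],[0,0,0,0,0,0,0.03],[0,0,0,0,0,0,0.03]],
  ],
  squeeze=25,
)

```text
t: 7.77
tool_pos: [0.5557, -0.134, 0.0556]
tool_rot: [0.126, 1.554, -0.133]
contact_force: [-0.1, 0.6, -0.7]
opening: 0.0301
```

Call:
arm_command(
  plan=[
    [[0,0,0,0,0,0,0.02],[0,0,0,0,0,0,0.018],[0,0,0,0,0,0,0.016],[0,0,0,0,0,0,0.014],[0,0,0,0,0,0,0.012],[0,0,0,0,0,0,0.01],[0,0,0,0,0,0,0.008],[0,0,0,0,0,0,0.008]],
  ],
  squeeze=25,
)

```text
t: 8.43
tool_pos: [0.558, -0.1347, 0.06]
tool_rot: [0.124, 1.548, -0.134]
contact_force: [0.9, 0.4, -0.2]
opening: 0.0137
```

```bash
python3 - <<'E'
from h import *
st()
E
```

```text
t 8.43 tcp [ 0.558  -0.1347  0.06  ] yaw -9.43 pitch 1.11 F [ 0.86  0.43 -0.18] op 0.0137
```

Call:
arm_command(
  plan=[
    [[0.0005,0,-0.0003,0,0.1,0,0.016],[0.0005,0,-0.0003,0,0.1,0,0.02],[0.0005,0,-0.0003,0,0.1,0,0.03],[0.003,0,-0.002,0,0.4,0,0.03],[0.003,0,-0.002,0,0.4,0,0.03],[0.003,0,-0.001,0,0.4,0,0.03],[0.003,0,-0.001,0,0.4,0,0.03],[0.001,0,-0.0003,0,0.1,0,0.03]],
  ],
  squeeze=25,
)

```text
t: 9.1
tool_pos: [0.5508, -0.1339, 0.0446]
tool_rot: [0.127, 1.585, -0.133]
contact_force: [-0.4, -0.6, -0.7]
opening: 0.0303
```

```bash
python3 - <<'E'
from h import *
st();plan([.552,-.132,.0515],pose(-9.4,0))
W,im=snap('wrist','w5.png')
cv2.imwrite('pics/w5b.png',cv2.resize(im[100:400,170:470,::-1],None,fx=2,fy=2,interpolation=cv2.INTER_CUBIC))
E
```

```text
t 9.1 tcp [ 0.5508 -0.1339  0.0446] yaw -9.46 pitch -1.01 F [-0.43 -0.56 -0.75] op 0.0303
shift total mm [-6.9  2.   0.7] rows 1 each m [-0.0069  0.002   0.0007]
turn total [-0.05 -1.01  0.28] rows 1 each [-0.05 -1.01  0.28]
```

View pics/w5b.png

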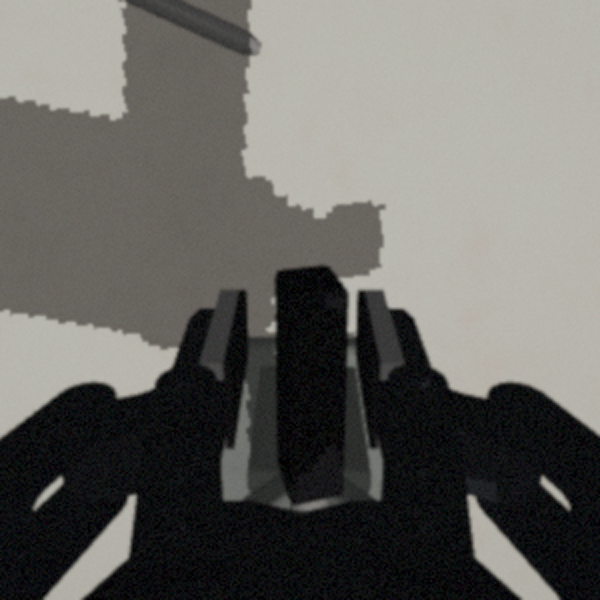

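The handle (crop x 277–347) sits between the pads about 2 mm towards +y of centre, which agrees with the numbers. I'll correct that and close gently.

Call:
arm_command(
  plan=[
    [[-0.004,0.002,0.001,0,-1.0,0.2,0.03],[0,0,0,0,0,0,0.022],[0,0,0,0,0,0,0.018],[0,0,0,0,0,0,0.016]],
  ],
  squeeze=25,
)

```text
t: 9.48
tool_pos: [0.5522, -0.1318, 0.0487]
tool_rot: [0.129, 1.566, -0.13]
contact_force: [0.8, 0.2, -0.4]
opening: 0.0162
```

Call:
arm_command(
  plan=[
    [[0,0,0,0,0,0,0.013],[0,0,0,0,0,0,0.01],[0,0,0,0,0,0,0.01]],
  ],
  squeeze=25,
)

```text
t: 9.73
tool_pos: [0.5522, -0.1319, 0.0489]
tool_rot: [0.128, 1.565, -0.131]
contact_force: [-0.2, -0.7, 0.0]
opening: 0.0156
```

```bash
python3 - <<'E'
from h import *
st()
E
```

```text
t 9.73 tcp [ 0.5522 -0.1319  0.0489] yaw -9.45 pitch 0.09 F [-0.16 -0.67  0.03] op 0.0156
```

Call:
arm_command(
  plan=[
    [[0,0,0,0,0,0,0.008],[0,0,0,0,0,0,0.008],[0,0,0,0,0,0,0.005],[0,0,0,0,0,0,0.005],[0,0,0,0,0,0,0.005]],
  ],
  squeeze=40,
)

```text
t: 10.15
tool_pos: [0.5521, -0.1319, 0.0487]
tool_rot: [0.129, 1.566, -0.131]
contact_force: [0.6, -1.3, -0.2]
opening: 0.0151
```

Call:
arm_command(
  plan=[
    [[-0.002,0,0,0,0,0,0.002],[-0.003,0,0,0,0,0,0.002],[-0.01,0,0,0,0,0,0.002],[-0.02,0,0,0,0,0,0.002],[-0.03,0,0,0,0,0,0.002],[-0.03,0,0,0,0,0,0.002],[-0.01,0,0,0,0,0,0.002],[0,0,0,0,0,0,0.002]],
  ],
  squeeze=90,
)

```text
t: 10.82
tool_pos: [0.5503, -0.1309, 0.1589]
tool_rot: [0.13, 1.57, -0.129]
contact_force: [1.0, 0.6, -0.8]
opening: 0.0132
```

```bash
python3 - <<'E'
from h import *
st(); W,im=snap('side','s6.png'); find('side',['spindle_handle','spindle_tip'],W)
W,im2=snap('wrist','w6.png'); find('wrist',['spindle_handle','spindle_tip'],W)
cv2.imwrite('pics/s6b.png',np.hstack([cv2.resize(im[130:330,240:480,::-1],(480,400)),im2[100:400,170:470,::-1][:, :].copy()[:300,:300] if 0 else cv2.resize(im2[100:400,170:470,::-1],(320,400))]))
E
```

```text
t 10.82 tcp [ 0.5503 -0.1309  0.1589] yaw -9.44 pitch -0.19 F [ 0.98  0.6  -0.79] op 0.0132
side spindle_handle 0.88 [ 0.4286 -0.2083  0.0077]
side spindle_handle 0.8 [ 0.55   -0.134   0.1844]
side spindle_handle 0.62 [ 0.5652 -0.2788  0.0073]
side spindle_tip 0.74 [ 0.4778 -0.1379  0.002 ]
side spindle_tip 0.71 [ 0.6558 -0.3009  0.0058]
side spindle_tip 0.67 [ 0.6752 -0.1461  0.176 ]
wrist spindle_handle 0.96 [ 0.5547 -0.1298  0.1714]
wrist spindle_handle 0.91 [ 0.4299 -0.2134  0.0063]
wrist spindle_handle 0.71 [ 0.5738 -0.2774  0.0066]
wrist spindle_tip 0.78 [ 6.568e-01 -3.039e-01 -3.000e-04]
wrist spindle_tip 0.74 [ 0.481  -0.1353  0.0021]
```

View pics/s6b.png

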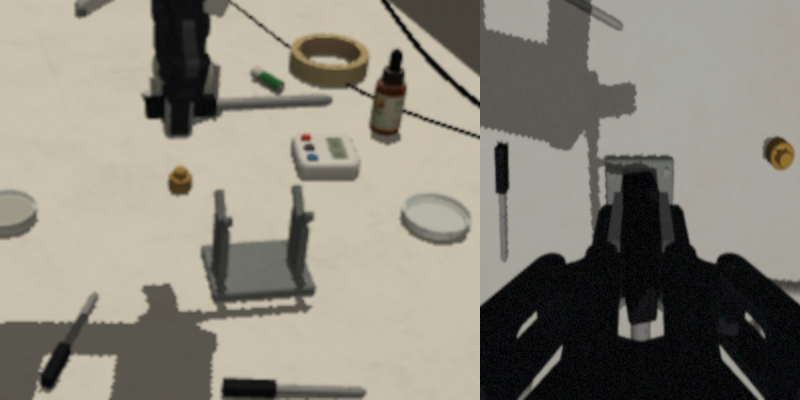

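```bash
python3 - <<'E'
from h import *
ws=np.array(c2w('side')); c=calibration('side')
H=np.array([.5503,-.1309,.1802])
for yaw,p in((-9.44,0),(-9.44,-2),(-9.44,2)):
    d=np.array([np.cos(np.radians(yaw))*np.cos(np.radians(p)),np.sin(np.radians(yaw)),np.sin(np.radians(p))])
    print(yaw,p,[np.round(proj('side',H+s*d,ws),1).tolist() for s in (.040,.08,.124)])
im=cv2.imread('pics/s6.png',0)
# rod centre rows
for u in range(350,408,6):
    print(u,im[172:192,u].tolist())
E
```

```text
-9.44 0 [[353.7, 182.1], [378.2, 180.9], [404.7, 179.5]]
-9.44 -2 [[353.6, 182.9], [378.0, 182.4], [404.3, 181.8]]
-9.44 2 [[353.7, 181.4], [378.3, 179.4], [404.9, 177.2]]
350 [178, 182, 192, 192, 192, 193, 182, 151, 130, 105, 86, 66, 64, 70, 91, 132, 171, 190, 189, 190]
356 [193, 193, 192, 192, 192, 193, 177, 143, 129, 99, 81, 63, 86, 149, 189, 188, 189, 192, 191, 192]
362 [193, 193, 193, 193, 193, 193, 173, 128, 121, 93, 75, 62, 104, 166, 188, 189, 191, 192, 193, 194]
368 [191, 192, 192, 190, 186, 179, 155, 124, 110, 89, 70, 60, 126, 191, 192, 192, 192, 194, 193, 192]
374 [44, 54, 104, 162, 192, 181, 150, 127, 103, 84, 65, 72, 137, 192, 190, 189, 188, 188, 191, 193]
380 [76, 88, 64, 67, 117, 154, 139, 126, 97, 78, 63, 87, 150, 193, 193, 192, 193, 192, 192, 192]
386 [193, 193, 193, 192, 192, 173, 127, 117, 92, 72, 62, 105, 169, 192, 192, 193, 192, 191, 190, 192]
392 [193, 193, 193, 192, 185, 158, 123, 108, 88, 68, 59, 126, 191, 190, 191, 192, 193, 193, 193, 194]
398 [79, 137, 193, 193, 182, 149, 124, 101, 84, 65, 71, 135, 190, 191, 192, 191, 191, 193, 192, 194]
404 [73, 81, 136, 191, 193, 174, 123, 96, 72, 77, 140, 192, 193, 192, 191, 192, 192, 193, 192, 193]
```

The spindle is held level: the side crop shows the rod at rows 105 to 100, matching the predicted projection. It reproduces the grasp geometry. Now I'll move to the pre-insertion pose.

```bash
python3 - <<'E'
from h import *
plan([.486,.1076,.13],pose(14.5,0))
E
```

```text
shift total mm [ 24.7 224.1 -99.3] rows 7 each m [ 0.0035  0.032  -0.0142]
turn total [-23.95  -0.7   -0.27] rows 4 each [-5.99 -0.18 -0.07]
```

Call:
arm_command(
  plan=[
    [[0.0,0.015,-0.007,0,0,0,0.002],[0.0,0.028,-0.0125,0,0,0,0.002],[0.0,0.028,-0.0125,0,0,0,0.002],[0.0,0.028,-0.0125,0,0,0,0.002],[0.0,0.028,-0.0125,0,0,0,0.002],[0.0,0.028,-0.0125,0,0,0,0.002],[0.0,0.028,-0.0125,0,0,0,0.002],[0.0,0.026,-0.012,0,0,0,0.002],[0.0,0.015,-0.005,0,0,0,0.002],[0,0,0,-4,-0.1,0,0.002],[0,0,0,-4,-0.1,0,0.002],[0,0,0,-4,-0.1,0,0.002],[0,0,0,-4,-0.1,0,0.002],[0,0,0,-4,-0.1,0,0.002],[0,0,0,-4,-0.1,0,0.002],[0,0,0,0,0,0,0.002]],
  ],
)

```text
t: 12.45
tool_pos: [0.4632, 0.1292, 0.1327]
tool_rot: [-0.206, 1.6, 0.233]
contact_force: [0.1, -0.1, -0.5]
opening: 0.0136
```

```bash
python3 - <<'E'
from h import *
st(); plan([.486,.1076,.06],pose(14.5,0))
E
```

```text
t 12.45 tcp [0.4632 0.1292 0.1327] yaw 15.94 pitch -2.17 F [ 0.07 -0.13 -0.51] op 0.0136
shift total mm [ 71.4 -28.7  18.8] rows 2 each m [ 0.0357 -0.0143  0.0094]
turn total [ 1.42 -2.18 -1.26] rows 1 each [ 1.42 -2.18 -1.26]
```

Call:
arm_command(
  plan=[
    [[0,0,0,1.4,-2.2,-1.3,0.002],[0.008,-0.008,0.005,0,0,0,0.002],[0.014,-0.009,0.005,0,0,0,0.002],[0.014,-0.009,0.005,0,0,0,0.002],[0.014,-0.003,0.005,0,0,0,0.002],[0.014,0,0,0,0,0,0.002],[0.006,0,0,0,0,0,0.002],[0,0,0,0,0,0,0.002]],
  ],
)

```text
t: 13.12
tool_pos: [0.4866, 0.1059, 0.0531]
tool_rot: [-0.191, 1.571, 0.193]
contact_force: [-0.6, -0.7, -0.5]
opening: 0.0134
```

```bash
python3 - <<'E'
from h import *
st(); plan([.486,.1076,.0271],pose(14.5,0))
E
```

```text
t 13.12 tcp [0.4866 0.1059 0.0531] yaw 14.01 pitch -0.49 F [-0.6  -0.75 -0.52] op 0.0134
shift total mm [26.   1.8  0.1] rows 1 each m [0.026  0.0018 0.0001]
turn total [-0.49 -0.49 -0.12] rows 1 each [-0.49 -0.49 -0.12]
```

Call:
arm_command(
  plan=[
    [[0.006,0.001,0,-0.5,-0.5,-0.1,0.002],[0.01,0.001,0,0,0,0,0.002],[0.007,0,0,0,0,0,0.002],[0.002,0,0,0,0,0,0.002],[0,0,0,0,0,0,0.002]],
  ],
)

```text
t: 13.53
tool_pos: [0.4859, 0.1083, 0.026]
tool_rot: [-0.198, 1.561, 0.199]
contact_force: [-0.5, -1.0, -0.7]
opening: 0.0133
```

```bash
python3 - <<'E'
from h import *
st(); plan([.486,.1076,.0271],pose(14.5,0))
W,im=snap('side','s7.png'); find('side',['spindle_handle','spindle_tip','roll_center'],W)
Wt,im2=snap('top','t7.png'); find('top',['spindle_handle','spindle_tip','roll_center'],Wt)
a=cv2.resize(im[120:220,240:370,::-1],None,fx=4.5,fy=4.5,interpolation=cv2.INTER_CUBIC)
b=cv2.resize(im2[130:230,215:285,::-1],(315,450),interpolation=cv2.INTER_CUBIC)
cv2.imwrite('pics/s7b.png',np.hstack([a,b])[:, :800] if a.shape[1]+315<=800 else cv2.resize(np.hstack([a,b]),(800,400)))
print(a.shape)
M=T(); H=M[:3,3]-.0213*M[:3,0]; d=M[:3,2]
print('tip',(H+.124*d).round(4),'proj',np.round(proj('side',H+.124*d,W),1),'top',np.round(proj('top',H+.124*d,Wt),1))
ax=np.array([.968,.2504,0])
for n,Wn in(('side',W),('top',Wt)): print(n,'bore near',np.round(proj(n,np.array([.657,.1518,.0484])-.0225*ax,Wn),1),'roll face c',np.round(proj(n,np.array([.6553,.1585,.045])-.0225*ax,Wn),1))
E
```

```text
t 13.53 tcp [0.4859 0.1083 0.026 ] yaw 14.52 pitch 0.05 F [-0.49 -1.01 -0.74] op 0.0133
shift total mm [-1.1 -0.7 -0.1] rows 1 each m [-0.0011 -0.0007 -0.0001]
turn total [ 0.02  0.05 -0.03] rows 1 each [ 0.02  0.05 -0.03]
side spindle_handle 0.76 [ 0.5688 -0.2809  0.0082]
side spindle_handle 0.65 [0.4864 0.1103 0.0504]
side spindle_handle 0.62 [ 0.4275 -0.2084  0.0085]
side spindle_tip 0.87 [ 0.4803 -0.1378  0.0015]
side spindle_tip 0.87 [ 0.6549 -0.3018  0.0061]
side spindle_tip 0.84 [0.6063 0.1446 0.0444]
side roll_center 0.61 [0.6519 0.1581 0.047 ]
top spindle_handle 0.66 [ 0.4284 -0.2138  0.0096]
top spindle_handle 0.62 [ 0.5631 -0.2801  0.0073]
top spindle_tip 0.67 [ 0.4733 -0.1351  0.0027]
top spindle_tip 0.58 [ 0.6576 -0.3012  0.0029]
top spindle_tip 0.53 [0.6121 0.1378 0.0483]
top roll_center 0.76 [0.6488 0.1554 0.0431]
(450, 585, 3)
tip [0.6067 0.1392 0.0487] proj [314.7 171.2] top [243.2 182. ]
side bore near [326.  168.3] roll face c [324.4 168.3]
top bore near [240.2 170. ] roll face c [237.6 171. ]
```

View pics/s7b.png

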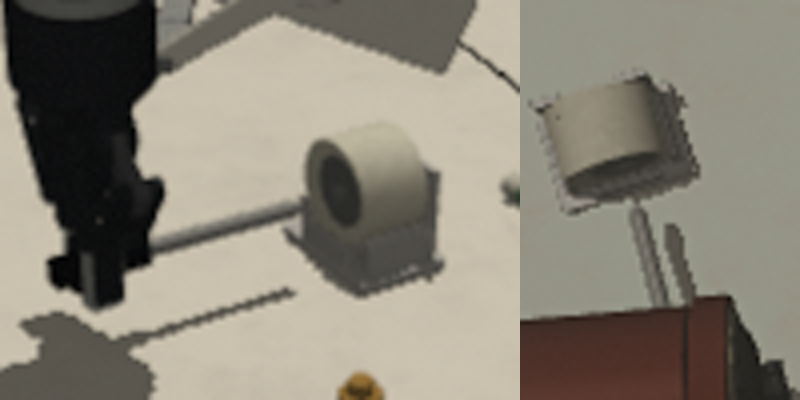

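Side view: rod tip at composite (302,207), hub centre about (340,186). The rod line, extended, may run slightly low. I'll measure both at subpixel level in the same image.

```bash
python3 - <<'E'
from h import *
im=cv2.imread('pics/s7.png',0)
print(im[148:184:1,312:345].tolist().__str__().replace('], [','\n'))
E
```

```text
[[192, 191, 191, 190, 191, 191, 192, 193, 194, 193, 193, 193, 193, 193, 193, 194, 193, 194, 194, 194, 193, 193, 194, 193, 193, 193, 193, 193, 193, 193, 193, 193, 194
192, 191, 192, 191, 191, 191, 192, 193, 193, 194, 193, 193, 193, 193, 193, 194, 193, 193, 193, 193, 193, 192, 190, 190, 192, 193, 194, 194, 194, 193, 193, 194, 193
192, 192, 192, 192, 192, 192, 193, 192, 193, 194, 193, 193, 193, 193, 193, 193, 192, 194, 194, 189, 189, 188, 183, 182, 184, 187, 189, 192, 193, 194, 192, 194, 193
193, 192, 192, 192, 192, 192, 193, 192, 192, 193, 193, 193, 192, 193, 193, 189, 188, 188, 187, 180, 178, 179, 177, 179, 179, 181, 182, 186, 190, 193, 193, 193, 193
191, 192, 192, 192, 192, 192, 193, 192, 192, 193, 192, 192, 189, 188, 189, 179, 178, 179, 179, 179, 179, 181, 181, 183, 183, 180, 180, 181, 184, 189, 192, 194, 193
192, 192, 192, 192, 192, 192, 192, 192, 188, 188, 188, 188, 181, 180, 180, 180, 180, 180, 181, 181, 182, 182, 182, 183, 182, 180, 180, 180, 181, 183, 190, 194, 193
191, 191, 191, 191, 191, 191, 182, 172, 160, 159, 166, 176, 179, 178, 179, 180, 181, 182, 179, 177, 179, 179, 179,
[... 3501 characters left out ...]
9, 80, 78, 78, 79, 76, 76, 79
74, 73, 103, 92, 68, 67, 67, 67, 68, 69, 70, 69, 73, 76, 77, 79, 79, 79, 73, 74, 74, 78, 81, 80, 79, 78, 79, 77, 76, 79, 78, 75, 76
107, 74, 69, 72, 70, 69, 69, 67, 67, 67, 69, 70, 71, 73, 74, 74, 75, 75, 71, 76, 80, 79, 79, 80, 78, 77, 79, 77, 76, 76, 75, 75, 75
162, 134, 101, 70, 71, 72, 70, 67, 68, 67, 68, 70, 70, 72, 69, 69, 69, 71, 70, 71, 78, 78, 77, 77, 77, 76, 75, 76, 76, 76, 76, 75, 76
192, 193, 160, 104, 72, 71, 72, 71, 68, 68, 68, 68, 69, 70, 72, 70, 67, 67, 67, 66, 76, 78, 76, 76, 76, 76, 75, 77, 75, 75, 75, 75, 75
192, 192, 193, 162, 106, 73, 69, 70, 72, 69, 68, 67, 68, 67, 70, 70, 68, 65, 64, 65, 72, 76, 76, 76, 76, 76, 75, 76, 75, 76, 75, 75, 75]]
```

```bash
python3 - <<'E'
from h import *
W=np.array(c2w('side'))
im=cv2.imread('pics/s7.png',0).astype(float)
M=T(); H=M[:3,3]-.0213*M[:3,0]; d=M[:3,2]
for s in (.05,.07,.09,.11,.118):
    u,v=proj('side',H+s*d,W); c=int(round(u)); col=im[int(v)-8:int(v)+9,c]; 
    wgt=np.clip(col.max()-20-col,0,None); lo=int(v)-8
    print(s,round(u,1),round(v,2),col.astype(int).tolist(),'lo',lo)
ax=np.array([.968,.2504,0]);l=np.array([-.2504,.968,0]);u=np.array([0,0,1.]);a=np.linspace(0,6.283,200)
for n,c,r in(('hub',np.array([.657,.1518,.0484])-.0225*ax,.022),('face',np.array([.6553,.1585,.045])-.022*ax,.032)):
    P=np.array([proj('side',c+r*(np.cos(t)*l+np.sin(t)*u),W) for t in a]); print(n,P.min(0).round(1),P.max(0).round(1))
b=np.array([.657,.1518,.0484])-.0225*ax;p0=np.array(proj('side',b,W))
print('per mm: axis',np.round(np.array(proj('side',b+.001*ax,W))-p0,2),'left',np.round(np.array(proj('side',b+.001*l,W))-p0,2),'up',np.round(np.array(proj('side',b+.001*u,W))-p0,2))
E
```

```text
0.05 285.3 179.5 [191, 190, 190, 190, 191, 184, 158, 123, 97, 72, 79, 143, 191, 192, 192, 193, 193] lo 171
0.07 293.5 177.21 [189, 189, 190, 191, 192, 183, 154, 121, 91, 67, 98, 161, 192, 191, 190, 191, 192] lo 169
0.09 301.5 174.95 [189, 188, 188, 186, 187, 188, 179, 146, 117, 86, 62, 110, 175, 193, 193, 194, 193] lo 166
0.11 309.3 172.74 [185, 187, 188, 189, 189, 189, 173, 133, 109, 82, 67, 130, 190, 192, 193, 192, 192] lo 164
0.118 312.4 171.86 [189, 188, 188, 189, 188, 188, 177, 145, 115, 86, 61, 105, 160, 157, 124, 79, 74] lo 163
hub [320.9 158.8] [331.2 177.7]
face [317.3 154.5] [332.1 181.9]
per mm: axis [ 0.38 -0.1 ] left [-0.23 -0.19] up [ 0.01 -0.39]
```

```bash
python3 - <<'E'
from h import *
W=np.array(c2w('top')); im=cv2.imread('pics/t7.png',0)
M=T(); H=M[:3,3]-.0213*M[:3,0]; d=M[:3,2]
for s in (.06,.08,.1,.115):
    u,v=proj('top',H+s*d,W); r=int(round(v)); lo=int(u)-7; print('rod',round(u-(v-r)*.25,1),r,lo,im[r,lo:lo+15].tolist())
ax=np.array([.968,.2504,0]);l=np.array([-.2504,.968,0]);up=np.array([0,0,1.]);a=np.linspace(0,6.283,300)
for s in (-.015,0,.015):
    c=np.array([.6553,.1585,.045])+s*ax
    P=np.array([proj('top',c+.032*(np.cos(t)*l+np.sin(t)*up),W) for t in a]); i,j=P[:,0].argmin(),P[:,0].argmax()
    print('roll',P[i].round(1),P[j].round(1))
    for q in (P[i],P[j]): lo=int(q[0])-5; print('   ',int(round(q[1])),lo,im[int(round(q[1])),lo:lo+11].tolist())
E
```

```text
rod 250.0 208 243 [42, 42, 42, 42, 43, 45, 46, 47, 47, 47, 48, 47, 47, 41, 47]
rod 247.9 200 240 [147, 147, 147, 147, 148, 149, 119, 100, 121, 98, 64, 137, 149, 151, 99]
rod 245.8 192 238 [147, 147, 148, 147, 147, 149, 122, 102, 119, 97, 77, 142, 151, 115, 86]
rod 244.2 186 237 [148, 148, 147, 146, 147, 132, 103, 116, 102, 78, 111, 145, 149, 150, 97]
roll [223.3 171. ] [250.2 164.7]
    171 218 [146, 146, 147, 148, 129, 111, 116, 118, 123, 129, 134]
    165 245 [105, 98, 93, 84, 73, 63, 67, 70, 65, 72, 73]
roll [221.7 164.9] [248.6 158.7]
    165 216 [146, 147, 147, 148, 123, 139, 129, 114, 117, 125, 132]
    159 243 [112, 105, 98, 88, 78, 66, 72, 67, 65, 64, 71]
roll [220.2 158.8] [247.  152.7]
    159 215 [148, 148, 148, 149, 150, 132, 108, 115, 123, 100, 129]
    153 241 [116, 109, 103, 93, 84, 72, 67, 65, 62, 66, 70]
```

The top view puts the roll about 1 mm left of my estimate relative to the rod. The side view puts the bore about 2 mm higher. I'll nudge the rod up and advance close to the face.

Call:
arm_command(
  plan=[
    [[-0.0026,0.0004,0.004,0,0,0,0.002],[0,0,0.006,0,0,0,0.002],[0,0,0.006,0,0,0,0.002],[0,0,0.004,0,0,0,0.002],[0,0,0,0,0,0,0.002]],
  ],
)

```text
t: 14.35
tool_pos: [0.5089, 0.1142, 0.031]
tool_rot: [-0.198, 1.557, 0.199]
contact_force: [-0.9, 0.4, -1.1]
opening: 0.0134
```

```bash
cat >> h.py <<'E'
def ins():
    M=T(); H=M[:3,3]-.0213*M[:3,0]; d=M[:3,2]; ax=np.array([.968,.2504,0]);l=np.array([-.2504,.968,0])
    t=H+.124*d-np.array([.657,.1518,.0484]); st()
    print('tip past roll centre mm',(t@ax*1000).round(1),'left',(t@l*1000).round(1),'up',(t[2]*1000).round(1),'F axial/left/up',np.round([ctrl.get_obs()['contact_force']@v for v in (ax,l,[0,0,1])],2))
E
python3 - <<'E'
from h import *
ins()
E
```

```text
t 14.35 tcp [0.5089 0.1142 0.031 ] yaw 14.5 pitch 0.29 F [-0.85  0.41 -1.12] op 0.0134
tip past roll centre mm -28.9 left 0.7 up 4.5 F axial/left/up [-0.72  0.61 -1.12]
```

Call:
arm_command(
  plan=[
    [[0.0025,0.0004,0,0,0.3,0,0.002],[0,0,0.001,0,0,0,0.002],[0,0,0.001,0,0,0,0.002]],
  ],
)

```text
t: 14.6
tool_pos: [0.5113, 0.1153, 0.0281]
tool_rot: [-0.199, 1.563, 0.198]
contact_force: [-0.1, -0.9, -0.5]
opening: 0.0135
```

```bash
python3 - <<'E'
from h import *
ins()
E
```

```text
t 14.6 tcp [0.5113 0.1153 0.0281] yaw 14.5 pitch -0.06 F [-0.12 -0.94 -0.5 ] op 0.0135
tip past roll centre mm -26.2 left 1.1 up 0.9 F axial/left/up [-0.35 -0.88 -0.5 ]
```

Call:
arm_command(
  plan=[
    [[-0.0005,0,0.0015,0,0,0,0.002],[0,0,0.0015,0,0,0,0.002],[0,0,0.0015,0,0,0,0.002],[0,0,0.0015,0,0,0,0.002]],
  ],
)

```text
t: 14.93
tool_pos: [0.5169, 0.1168, 0.0281]
tool_rot: [-0.199, 1.564, 0.199]
contact_force: [-0.6, -0.3, -1.3]
opening: 0.0135
```

```bash
python3 - <<'E'
from h import *
ins()
E
```

```text
t 14.93 tcp [0.5169 0.1168 0.0281] yaw 14.5 pitch -0.14 F [-0.56 -0.3  -1.32] op 0.0135
tip past roll centre mm -20.3 left 1.2 up 0.7 F axial/left/up [-0.61 -0.15 -1.32]
```

Call:
arm_command(
  plan=[
    [[-0.0008,0,0.0015,0,-0.1,0,0.002],[-0.0002,0,0.0015,0,0,0,0.002],[-0.0001,0,0.0015,0,0,0,0.002]],
  ],
)

```text
t: 15.18
tool_pos: [0.5216, 0.1181, 0.0293]
tool_rot: [-0.199, 1.562, 0.199]
contact_force: [0.5, 0.7, -0.5]
opening: 0.0132
```

```bash
python3 - <<'E'
from h import *
ins()
E
```

```text
t 15.18 tcp [0.5216 0.1181 0.0293] yaw 14.5 pitch -0.03 F [ 0.54  0.67 -0.47] op 0.0132
tip past roll centre mm -15.5 left 1.3 up 2.1 F axial/left/up [ 0.69  0.52 -0.47]
```

Call:
arm_command(
  plan=[
    [[0.0002,0,0.002,0,0,0,0.002],[0,0,0.002,0,0,0,0.002],[0,0,0.002,0,0,0,0.002],[0,0,0.002,0,0,0,0.002]],
  ],
)

```text
t: 15.52
tool_pos: [0.5302, 0.1203, 0.0292]
tool_rot: [-0.199, 1.562, 0.199]
contact_force: [-0.4, -0.2, -0.8]
opening: 0.0136
```

```bash
python3 - <<'E'
from h import *
ins()
W,im=snap('side','s8.png'); W,im2=snap('top','t8.png'); find('top',['roll_center'],W)
a=cv2.resize(im[120:220,240:370,::-1],None,fx=4,fy=4,interpolation=cv2.INTER_CUBIC)
b=cv2.resize(im2[130:230,215:285,::-1],(280,400),interpolation=cv2.INTER_CUBIC)
cv2.imwrite('pics/s8b.png',np.hstack([a,b]))
E
```

```text
t 15.52 tcp [0.5302 0.1203 0.0292] yaw 14.5 pitch -0.01 F [-0.39 -0.17 -0.83] op 0.0136
tip past roll centre mm -6.6 left 1.2 up 2.1 F axial/left/up [-0.42 -0.07 -0.83]
top roll_center 0.59 [0.648  0.1509 0.0413]
```

View pics/s8b.png

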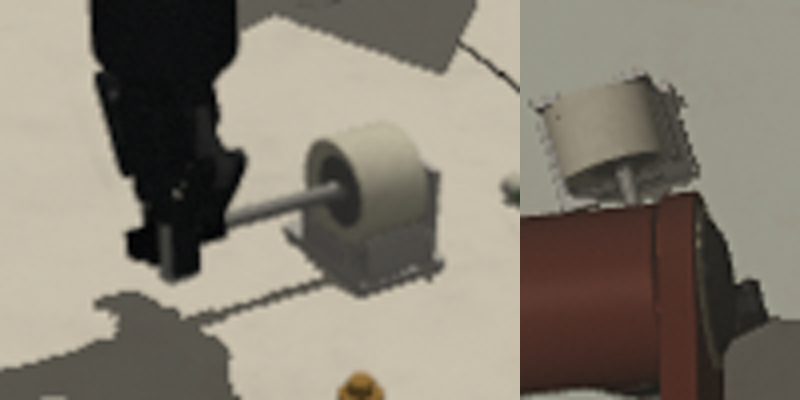

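The rod enters the hub at its centre (composite (343,187)) with no resistance. I'll continue in small steps while watching the force.

Call:
arm_command(
  plan=[
    [[0,0,0.003,0,0,0,0.002],[0,0,0.003,0,0,0,0.002],[0,0,0.003,0,0,0,0.002],[0,0,0.003,0,0,0,0.002],[0,0,0.002,0,0,0,0.002]],
  ],
)

```text
t: 16.08
tool_pos: [0.5445, 0.124, 0.029]
tool_rot: [-0.199, 1.562, 0.199]
contact_force: [0.3, -0.1, -0.3]
opening: 0.0135
```

```bash
python3 - <<'E'
from h import *
ins()
E
```

```text
t 16.08 tcp [0.5445 0.124  0.029 ] yaw 14.5 pitch -0.04 F [ 0.31 -0.05 -0.33] op 0.0135
tip past roll centre mm 8.1 left 1.3 up 1.8 F axial/left/up [ 0.29 -0.13 -0.33]
```

Call:
arm_command(
  plan=[
    [[0,0,0.003,0,0,0,0.002],[0,0,0.003,0,0,0,0.002],[0,0,0.003,0,0,0,0.002],[0,0,0.003,0,0,0,0.002],[0,0,0.003,0,0,0,0.002],[0,0,0.003,0,0,0,0.002]],
  ],
)

```text
t: 16.58
tool_pos: [0.5639, 0.129, 0.0289]
tool_rot: [-0.199, 1.563, 0.199]
contact_force: [1.5, -1.1, -0.5]
opening: 0.0134
```

```bash
python3 - <<'E'
from h import *
ins()
E
```

```text
t 16.58 tcp [0.5639 0.129  0.0289] yaw 14.5 pitch -0.05 F [ 1.5  -1.14 -0.48] op 0.0134
tip past roll centre mm 28.1 left 1.3 up 1.6 F axial/left/up [ 1.17 -1.48 -0.48]
```

Call:
arm_command(
  plan=[
    [[0,0,0.003,0,0,0,0.002],[0,0,0.003,0,0,0,0.002],[0,0,0.003,0,0,0,0.002],[0,0,0.003,0,0,0,0.002],[0,0,0.003,0,0,0,0.002],[0,0,0.003,0,0,0,0.002],[0,0,0.002,0,0,0,0.002],[0,0,0,0,0,0,0.002],[0,0,0,0,0,0,0.002]],
  ],
)

```text
t: 17.33
tool_pos: [0.5862, 0.1348, 0.0288]
tool_rot: [-0.199, 1.562, 0.199]
contact_force: [0.3, 0.1, -0.6]
opening: 0.0134
```

```bash
python3 - <<'E'
from h import *
ins()
W,im=snap('top','t9.png'); find('top',['roll_center','spindle_tip'],W)
W2,im=snap('side','s9.png'); find('side',['roll_center'],W2)
M=T(); print('tip expected',(M[:3,3]-.0213*M[:3,0]+.124*M[:3,2]).round(4))
E
```

```text
t 17.33 tcp [0.5862 0.1348 0.0288] yaw 14.5 pitch -0.04 F [ 0.35  0.05 -0.58] op 0.0134
tip past roll centre mm 51.2 left 1.2 up 1.7 F axial/left/up [ 0.35 -0.03 -0.58]
top roll_center 0.69 [ 0.6301 -0.1449  0.0719]
top spindle_tip 0.73 [ 0.6559 -0.3011  0.0018]
top spindle_tip 0.58 [0.7115 0.1615 0.0499]
top spindle_tip 0.55 [ 0.4697 -0.1344  0.0026]
side roll_center 0.89 [0.6533 0.1573 0.046 ]
tip expected [0.706  0.1658 0.05  ]
```

Call:
arm_command(
  plan=[
    [[-0.002,0,0,0,0,0,0.002],[-0.002,0,0,0,0,0,0.002],[-0.002,0,0,0,0,0,0.002],[-0.003,0,0,0,0,0,0.002],[-0.003,0,0,0,0,0,0.002],[-0.003,0,0,0,0,0,0.002]],
  ],
  squeeze=115,
)

```text
t: 18.08
tool_pos: [0.5842, 0.1345, 0.0435]
tool_rot: [-0.199, 1.566, 0.199]
contact_force: [1.0, 0.1, -2.1]
opening: 0.013
```

```bash
python3 - <<'E'
from h import *
ins()
E
```

```text
t 18.08 tcp [0.5842 0.1345 0.0435] yaw 14.5 pitch -0.24 F [ 1.    0.07 -2.09] op 0.013
tip past roll centre mm 49.2 left 1.5 up 15.9 F axial/left/up [ 0.99 -0.18 -2.09]
```

Call:
arm_command(
  plan=[
    [[-0.004,0,0.0005,0,-0.1,0,0.002],[-0.005,0,0.0005,0,-0.1,0,0.002],[-0.006,0,0.0003,0,0,0,0.002],[-0.006,0,0.0003,0,0,0,0.002],[-0.008,0,0.0003,0,0,0,0.002],[-0.008,0,0.0003,0,0,0,0.002],[-0.008,0,0,0,0,0,0.002],[-0.01,0,0,0,0,0,0.002],[-0.01,0,0,0,0,0,0.002],[-0.01,0,0,0,0,0,0.002],[-0.01,0,0,0,0,0,0.002],[-0.008,0,0,0,0,0,0.002],[-0.004,0,0,0,0,0,0.002],[0,0,0,0,0,0,0.002],[0,0,0,0,0,0,0.002]],
  ],
)

```text
t: 19.33
tool_pos: [0.5881, 0.1353, 0.1554]
tool_rot: [-0.198, 1.556, 0.199]
contact_force: [-0.3, -0.9, -1.8]
opening: 0.0128
```

```bash
python3 - <<'E'
from h import *
ins()
W,im=snap('side','s10.png'); find('side',['roll_center','spindle_tip','spindle_handle'],W); find('side',['roll'],W,search_frame)
W,im2=snap('top','t10.png'); find('top',['roll_center','spindle_tip'],W)
a=cv2.resize(im[80:220,260:400,::-1],(400,400),interpolation=cv2.INTER_CUBIC)
b=cv2.resize(im2[100:240,190:330,::-1],(400,400),interpolation=cv2.INTER_CUBIC)
cv2.imwrite('pics/s10b.png',np.hstack([a,b]))
E
```

```text
t 19.33 tcp [0.5881 0.1353 0.1554] yaw 14.51 pitch 0.32 F [-0.33 -0.87 -1.76] op 0.0128
tip past roll centre mm 53.0 left 1.3 up 129.0 F axial/left/up [-0.54 -0.76 -1.76]
side roll_center 0.95 [0.6556 0.1573 0.168 ]
side spindle_tip 0.85 [ 0.4776 -0.1332  0.003 ]
side spindle_tip 0.76 [0.7079 0.1681 0.1728]
side spindle_tip 0.68 [ 0.6524 -0.3006  0.005 ]
side spindle_handle 0.93 [ 0.5689 -0.2821  0.0101]
side spindle_handle 0.7 [0.5905 0.1319 0.1819]
side spindle_handle 0.54 [ 0.4268 -0.2075  0.0072]
side roll 0.68 [0.6493 0.1317 0.1804]
top spindle_tip 0.66 [ 0.6566 -0.3033  0.0044]
top spindle_tip 0.55 [0.7129 0.1645 0.1766]
top spindle_tip 0.49 [ 0.4735 -0.1371  0.0009]
```

View pics/s10b.png

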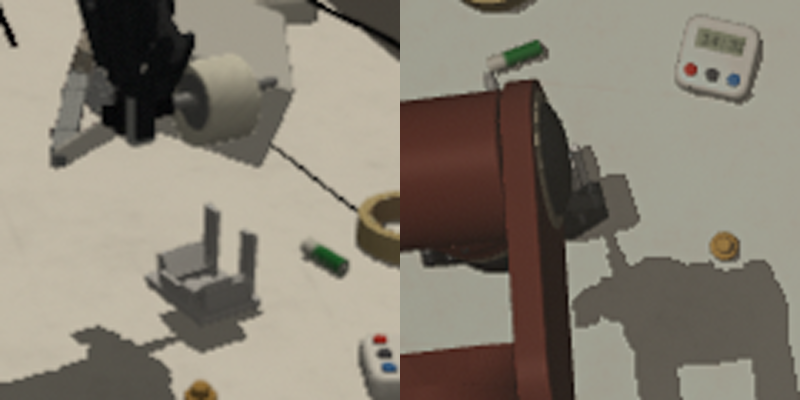

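The roll hangs on the rod and is clear of the cradle. I'll check rod tilt, then carry it.

```bash
python3 - <<'E'
from h import *
W=np.array(c2w('side')); M=T(); H=M[:3,3]-.0213*M[:3,0]
print('tip exp px',np.round(proj('side',H+.124*M[:3,2],W),1),'at s=.11',np.round(proj('side',H+.11*M[:3,2],W),1))
im=cv2.imread('pics/s10.png',0); 
for u in (350,352,354,356): print(u,im[98:120,u].tolist())
plan([.556,-.131,.145],pose(-9.45,0))
E
```

```text
tip exp px [356.3 108.5] at s=.11 [351.  109.7]
350 [155, 154, 155, 155, 154, 155, 155, 155, 154, 142, 116, 106, 100, 105, 116, 114, 99, 93, 89, 85, 83, 88]
352 [155, 155, 155, 155, 155, 154, 155, 155, 148, 126, 95, 70, 54, 68, 90, 90, 90, 90, 89, 89, 90, 90]
354 [155, 155, 155, 155, 155, 155, 155, 156, 143, 109, 85, 61, 74, 98, 89, 90, 91, 91, 90, 90, 90, 90]
356 [155, 156, 154, 155, 154, 155, 155, 155, 145, 110, 72, 78, 100, 88, 90, 90, 90, 89, 90, 90, 89, 90]
shift total mm [   9.  -249.8  -97.3] rows 7 each m [ 0.0013 -0.0357 -0.0139]
turn total [23.95  0.23 -0.04] rows 4 each [ 5.99  0.06 -0.01]
```

Call:
arm_command(
  plan=[
    [[0,-0.004,-0.0015,0,0,0,0.002],[0,-0.008,-0.003,0,0,0,0.002],[0,-0.012,-0.005,0,0,0,0.002],[0,-0.015,-0.006,0,0,0,0.002],[0,-0.015,-0.006,0,0,0,0.002],[0,-0.015,-0.006,0,0,0,0.002],[0,-0.015,-0.006,0,0,0,0.002],[0,-0.015,-0.006,0,0,0,0.002],[0,-0.015,-0.006,0,0,0,0.002],[0,-0.015,-0.006,0,0,0,0.002],[0,-0.015,-0.006,0,0,0,0.002],[0,-0.015,-0.006,0,0,0,0.002],[0,-0.015,-0.006,0,0,0,0.002],[0,-0.015,-0.006,0,0,0,0.002],[0,-0.015,-0.006,0,0,0,0.002],[0,-0.012,-0.005,0,0,0,0.002],[0,-0.008,-0.003,0,0,0,0.002],[0,-0.004,-0.0015,0,0,0,0.002]],
  ],
)

```text
t: 21.23
tool_pos: [0.5477, -0.1369, 0.1541]
tool_rot: [-0.198, 1.561, 0.188]
contact_force: [0.7, -0.3, -1.7]
opening: 0.0129
```

Call:
arm_command(
  plan=[
    [[0,0,0,1.5,0,0,0.002],[0,0,0,3,0,0,0.002],[0,0,0,3,0,0,0.002],[0,0,0,3,0,0,0.002],[0,0,0,3,0,0,0.002],[0,0,0,3,0,0,0.002],[0,0,0,3,0,0,0.002],[0,0,0,2.5,0,0,0.002],[0,0,0,1.5,0,0,0.002],[0,0,0,0,0,0,0.002]],
  ],
)

```text
t: 22.07
tool_pos: [0.5467, -0.1344, 0.1537]
tool_rot: [0.15, 1.564, -0.155]
contact_force: [-0.4, -0.0, -1.4]
opening: 0.0128
```

```bash
python3 - <<'E'
from h import *
st(); plan([.5521,-.1319,.11],pose(-9.45,0))
E
```

```text
t 22.07 tcp [ 0.5467 -0.1344  0.1537] yaw -11.12 pitch 0.09 F [-0.39 -0.   -1.44] op 0.0128
shift total mm [43.7  3.7  4.8] rows 2 each m [0.0218 0.0018 0.0024]
turn total [-1.67  0.08  0.17] rows 1 each [-1.67  0.08  0.17]
```

Call:
arm_command(
  plan=[
    [[0.003,0.001,0.001,-1.7,0,0.2,0.002],[0.008,0.001,0.002,0,0,0,0.002],[0.01,0.001,0.002,0,0,0,0.002],[0.01,0,0,0,0,0,0.002],[0.008,0,0,0,0,0,0.002],[0.004,0,0,0,0,0,0.002],[0,0,0,0,0,0,0.002]],
  ],
)

```text
t: 22.65
tool_pos: [0.552, -0.13, 0.1054]
tool_rot: [0.129, 1.567, -0.127]
contact_force: [-0.6, 0.2, -1.7]
opening: 0.0132
```

```bash
python3 - <<'E'
from h import *
st(); plan([.5521,-.1319,.0487],pose(-9.45,0))
W,im=snap('side','s11.png'); find('side',['roll_center','spindle_tip','stand','seat'],W)
cv2.imwrite('pics/s11b.png',cv2.resize(im[160:300,290:440,::-1],None,fx=4,fy=4,interpolation=cv2.INTER_CUBIC))
E
```

```text
t 22.65 tcp [ 0.552  -0.13    0.1054] yaw -9.33 pitch -0.03 F [-0.55  0.25 -1.71] op 0.0132
shift total mm [56.7 -2.   0.4] rows 2 each m [ 0.0284 -0.001   0.0002]
turn total [ 0.12 -0.03 -0.1 ] rows 1 each [ 0.12 -0.03 -0.1 ]
side roll_center 0.92 [ 0.624  -0.1395  0.12  ]
side spindle_tip 0.86 [ 0.655  -0.3023  0.0069]
side spindle_tip 0.59 [ 0.6759 -0.1503  0.1219]
side spindle_tip 0.53 [ 0.4757 -0.1382  0.0039]
side stand 0.9 [ 0.6228 -0.1464  0.0015]
side seat 0.56 [ 0.6246 -0.1431  0.0724]
```

View pics/s11b.png

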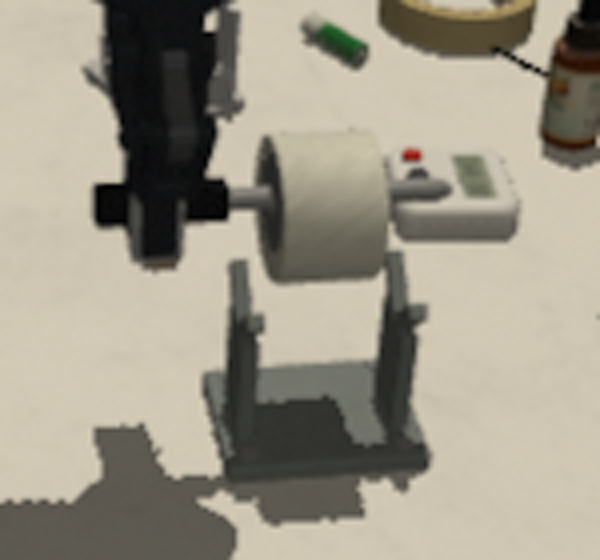

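The roll (crop x 260–387, centre about 322) sits over the gap between the uprights (centre about 318), so there is roughly 2 mm of error against 8.5 mm clearance. Descending slowly.

Call:
arm_command(
  plan=[
    [[0.003,-0.001,0,0.1,0,-0.1,0.002],[0.005,-0.001,0,0,0,0,0.002],[0.006,0,0,0,0,0,0.002],[0.006,0,0,0,0,0,0.002],[0.006,0,0,0,0,0,0.002],[0.006,0,0,0,0,0,0.002],[0.005,0,0,0,0,0,0.002],[0.002,0,0,0,0,0,0.002],[0,0,0,0,0,0,0.002]],
  ],
)

```text
t: 23.65
tool_pos: [0.5541, -0.1334, 0.0663]
tool_rot: [0.128, 1.561, -0.131]
contact_force: [0.0, -0.0, -1.4]
opening: 0.0134
```

```bash
python3 - <<'E'
from h import *
st(); plan([.5521,-.1319,.0487],pose(-9.45,0))
E
```

```text
t 23.65 tcp [ 0.5541 -0.1334  0.0663] yaw -9.47 pitch 0.36 F [ 0.03 -0.01 -1.4 ] op 0.0134
shift total mm [17.6  1.2 -2.3] rows 1 each m [ 0.0176  0.0012 -0.0023]
turn total [-0.02  0.36  0.09] rows 1 each [-0.02  0.36  0.09]
```

Call:
arm_command(
  plan=[
    [[0.003,0.0005,-0.001,0,0.3,0.1,0.002],[0.003,0.0005,-0.001,0,0,0,0.002],[0.003,0,0,0,0,0,0.002],[0.002,0,0,0,0,0,0.002],[0.001,0,0,0,0,0,0.002]],
  ],
)

```text
t: 24.07
tool_pos: [0.5526, -0.1321, 0.0536]
tool_rot: [0.13, 1.565, -0.13]
contact_force: [-0.0, -0.4, -2.1]
opening: 0.0129
```

```bash
python3 - <<'E'
from h import *
st(); plan([.5521,-.1319,.0487],pose(-9.45,0))
E
```

```text
t 24.07 tcp [ 0.5526 -0.1321  0.0536] yaw -9.46 pitch 0.09 F [-0.03 -0.38 -2.11] op 0.0129
shift total mm [ 4.9  0.1 -0.5] rows 1 each m [ 0.0049  0.0001 -0.0005]
turn total [-0.01  0.09 -0.01] rows 1 each [-0.01  0.09 -0.01]
```

Call:
arm_command(
  plan=[
    [[0.0015,0,-0.0005,0,0.1,0,0.002],[0.0012,0,0,0,0,0,0.002],[0.001,0,0,0,0,0,0.002]],
  ],
)

```text
t: 24.32
tool_pos: [0.5523, -0.1321, 0.0498]
tool_rot: [0.13, 1.567, -0.13]
contact_force: [0.1, -0.1, -0.4]
opening: 0.0131
```

```bash
python3 - <<'E'
from h import *
st()
E
```

```text
t 24.32 tcp [ 0.5523 -0.1321  0.0498] yaw -9.46 pitch 0.01 F [ 0.12 -0.07 -0.39] op 0.0131
```

Call:
arm_command(
  plan=[
    [[0.0006,0,0,0,0,0,0.002],[0.0004,0,0,0,0,0,0.002]],
  ],
)

```text
t: 24.48
tool_pos: [0.5525, -0.132, 0.049]
tool_rot: [0.13, 1.566, -0.129]
contact_force: [-0.3, 1.0, -0.3]
opening: 0.0127
```

```bash
python3 - <<'E'
from h import *
st()
W,im=snap('side','s12.png'); find('side',['roll_center','spindle_tip','seat'],W)
cv2.imwrite('pics/s12b.png',cv2.resize(im[160:300,290:440,::-1],None,fx=4,fy=4,interpolation=cv2.INTER_CUBIC))
M=T();H=M[:3,3]-.0213*M[:3,0]
print('tip exp',np.round(proj('side',H+.124*M[:3,2],W),1))
E
```

```text
t 24.48 tcp [ 0.5525 -0.132   0.049 ] yaw -9.45 pitch 0.03 F [-0.25  0.95 -0.33] op 0.0127
side roll_center 0.92 [ 0.6228 -0.1412  0.0649]
side roll_center 0.32 [ 0.5531 -0.1313  0.0685]
side spindle_tip 0.9 [ 0.6552 -0.3003  0.0058]
side spindle_tip 0.87 [ 0.6739 -0.1525  0.0676]
side spindle_tip 0.76 [ 0.4761 -0.136   0.0069]
tip exp [398.8 234.1]
```

View pics/s12b.png

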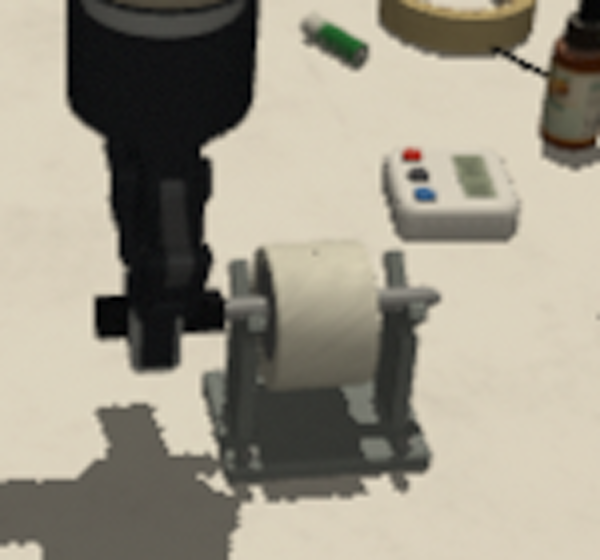

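Rod lies in both notches (crop rows about 300) with the roll between the uprights. I'll release gently.

Call:
arm_command(
  plan=[
    [[0,0,0,0,0,0,0.013],[0,0,0,0,0,0,0.014],[0,0,0,0,0,0,0.015],[0,0,0,0,0,0,0.017],[0,0,0,0,0,0,0.02],[0,0,0,0,0,0,0.025],[0,0,0,0,0,0,0.03],[0,0,0,0,0,0,0.035],[0,0,0,0,0,0,0.035]],
  ],
  squeeze=25,
)

```text
t: 25.43
tool_pos: [0.5543, -0.133, 0.0509]
tool_rot: [0.129, 1.562, -0.131]
contact_force: [0.5, 0.4, -0.0]
opening: 0.0348
```

```bash
python3 - <<'E'
from h import *
st()
E
```

```text
t 25.43 tcp [ 0.5543 -0.133   0.0509] yaw -9.48 pitch 0.29 F [ 0.49  0.36 -0.02] op 0.0348
```

Call:
arm_command(
  plan=[
    [[-0.003,0,-0.001,0,0,0,0.035],[-0.006,0,-0.002,0,0,0,0.035],[-0.01,0,-0.002,0,0,0,0.035],[-0.01,0,-0.002,0,0,0,0.035],[-0.015,0,-0.002,0,0,0,0.035],[-0.02,0,-0.002,0,0,0,0.035],[-0.02,0,-0.005,0,0,0,0.035],[-0.02,0,-0.005,0,0,0,0.035],[-0.015,0,-0.005,0,0,0,0.035],[0,0,0,0,0,0,0.035],[0,0,0,0,0,0,0.035],[0,0,0,0,0,0,0.035],[0,0,0,0,0,0,0.035],[0,0,0,0,0,0,0.035]],
  ],
)

```text
t: 26.6
tool_pos: [0.5261, -0.1282, 0.1835]
tool_rot: [0.127, 1.556, -0.132]
contact_force: [-0.1, -0.3, -0.1]
opening: 0.0351
```

```bash
python3 - <<'E'
from h import *
st()
W,im=snap('side','s13.png'); find('side',['spindle_handle','roll_center','spindle_tip','spindle_mid','weight_0','lab_timer','petri_a'],W)
cv2.imwrite('pics/s13b.png',cv2.resize(im[160:300,290:440,::-1],None,fx=4,fy=4,interpolation=cv2.INTER_CUBIC))
a=cv2.imread('pics/side0.png',0).astype(int);b=cv2.imread('pics/s13.png',0).astype(int)
for nm,(u,v) in dict(rod_end=(392,236),handle=(328,239),weight=(330,220),timer=(403,208),petri=(243,236)).items(): print(nm,'mean |diff|',abs(a-b)[v-12:v+12,u-12:u+12].mean().round(1))
E
```

```text
t 26.6 tcp [ 0.5261 -0.1282  0.1835] yaw -9.48 pitch 0.66 F [-0.1  -0.26 -0.1 ] op 0.0351
side spindle_handle 0.82 [ 0.5693 -0.2803  0.0088]
side spindle_handle 0.62 [ 0.4261 -0.2087  0.0077]
side spindle_handle 0.55 [ 0.5509 -0.134   0.0756]
side roll_center 0.6 [ 0.6228 -0.1436  0.0601]
side spindle_tip 0.87 [ 0.6755 -0.1471  0.0708]
side spindle_tip 0.75 [ 0.4773 -0.1357  0.0015]
side spindle_tip 0.75 [ 0.6526 -0.3032  0.0033]
side spindle_mid 0.97 [ 0.6189 -0.2878  0.0038]
side spindle_mid 0.88 [ 0.4613 -0.1639  0.0041]
side spindle_mid 0.66 [ 0.4203  0.0023 -0.0012]
side weight_0 0.57 [6.008e-01 2.900e-03 3.000e-04]
side lab_timer 0.9 [0.7678 0.0068 0.0051]
side petri_a 0.79 [ 0.4203 -0.0007 -0.    ]
side petri_a 0.48 [ 0.626  -0.1428  0.0605]
rod_end mean |diff| 16.4
handle mean |diff| 13.3
weight mean |diff| 12.8
timer mean |diff| 11.0
petri mean |diff| 10.9
```

The picture limit is reached. I'll check numerically by matching templates of the handle, rod end and bystanders against the first picture.

```bash
python3 - <<'E'
from h import *
a=cv2.imread('pics/side0.png',0);b=cv2.imread('pics/s13.png',0)
for nm,(u,v,r,s) in dict(rod_end=(396,235,8,8),handle=(324,239,13,9),weight=(330,220,12,12),timer=(403,208,20,14),petri=(243,236,20,14)).items():
    t=a[v-s:v+s,u-r:u+r]; q=cv2.matchTemplate(b[v-s-10:v+s+10,u-r-10:u+r+10],t,cv2.TM_CCOEFF_NORMED); _,m,_,l=cv2.minMaxLoc(q); print(nm,round(m,3),'shift px',l[0]-10,l[1]-10)
W,im=snap('top'); find('top',['roll_center','roll','spindle_tip'],W)
W2,_=snap('side'); find('side',['roll_center'],W2); find('side',['roll'],W2)
E
```

```text
rod_end 0.988 shift px 0 0
handle 0.987 shift px 1 0
weight 0.999 shift px 0 0
timer 1.0 shift px 0 0
petri 1.0 shift px 0 0
top roll_center 0.54 [ 0.6196 -0.1472  0.058 ]
top roll_center 0.21 [ 0.6031 -0.003  -0.0008]
top roll 0.55 [ 0.6245 -0.1412  0.0599]
top roll 0.37 [ 0.7645  0.0024 -0.0041]
top spindle_tip 0.53 [ 0.6812 -0.1569  0.0696]
top spindle_tip 0.5 [ 0.4705 -0.1346 -0.0005]
top spindle_tip 0.37 [ 0.6549 -0.3016  0.0034]
side roll_center 0.66 [ 0.6238 -0.144   0.0602]
side roll 0.68 [ 0.6248 -0.1425  0.0627]
```

```bash
python3 -c "
from station import finish_job; print(finish_job())"
```

```text
the job is handed in; nothing more can be done
None
```

The spindle is back in both notches of the stand with the tape roll hanging on its rod between the uprights, and I handed the job in at about 27 s of the 72 s allowed. `finish_job` gives no verdict, so the result rests on my own checks.

- **Pick-up:** I took the spindle from the stand by its handle. The first grip sat too high, so I let go and gripped lower.
- **Insertion:** The wrist camera showed the bore about 7 mm to the right of the roll's centre and slightly above it. The rod went through without hitting the hub face. The forces I read between steps stayed within about 2 N, roughly the sensor noise.
- **Return:** I lifted the roll on the rod, carried it to the stand, laid the spindle in both notches with no force build-up in the readings, and let go.

Last checks:
- **Spindle:** Compared with the first side picture, the rod end matched to the pixel and the handle to 1 pixel (about 2 mm). It is lying as it did at the start.
- **Roll:** The cameras put its centre about 10 mm below the seat (14 mm allowed). It is within about 5 mm of the seat along and across.
- **Weight, timer and petri dish:** No shift in the side picture.
- **Gripper:** Open, and well above the stand.
- **Not conclusive:** The plain picture difference came out at 11–16 grey levels even for things that had not moved. I relied on the template match and the measured positions instead. I could not view the final picture, because the 12-picture limit was reached.

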